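# Rinse the biscuit cutters in the drip tray

### The job

Lay all the biscuit cutters flat in the blue drip tray, slide the tray by its handle fully home under the white overhang of the rinsing stand without knocking the tray against the overhang's board, then squeeze the red trigger on top right in against its fixed grip to rinse them and let it go; never squeeze it while the tray is not home. Then draw the tray with the cutters out again until it is completely clear of the overhang, set every cutter flat, wholly on the green draining mat, not stacked, and put the empty tray away fully home under the overhang. Do not disturb the salt shaker and the small red tin.

Things in the scene. Friction and masses are not known exactly. Their poses are not given: they have to be found in the camera images.
- stand: Fixed rinsing stand. Origin on the worktop under the middle of its overhang; x points from its open front inward (roughly world +y), z up. Four legs of 6 mm radius at x = +-50, y = +-135 mm. A stop rail across the back, front face at x = 52 mm: the tray pushed against it has its origin at x = +2 mm. Home: tray origin within 12 mm of x = 0 and 30 mm of y = 0, turned under 0.15 rad.
- overhang: White board of the stand, fixed, 120 mm (x) by 290 mm (y) by 12 mm; axes as the stand's, origin at the centre of its underside, 55 mm above the worktop. Its front edge is at x = -60 mm. The trigger gun stands on top at its middle.
- rinser: Trigger gun fixed on the overhang, axes as the stand's, origin 67 mm above the worktop (board top). Its fixed black grip stands upright at y = +6 to +22 mm, x = +-13 mm, up to 110 mm above this origin; the red trigger bar is beside it on the -y side.
- squeeze_point (a point): Point 152 mm above the worktop, 3 mm to +y of the gun's origin, axes as the stand's: the middle between the outer faces of grip and trigger when squeezed. Take them here from above, fingers closing along the stand's y. From this point the grip's outer face is 19 mm to +y; the trigger's is 19 mm to -y squeezed, 33 mm at rest (38 mm at its top, 21 mm higher).
- trigger (a joint): Red trigger bar, 86 mm long, 20 mm wide, 12 mm thick, hinged at its foot (gun y = -10, z = 22 mm). Value in rad: 0 at rest, leaning out to stand -y; 0.22 squeezed upright to its stop; squeezed above 0.15, let go below 0.04. A spring returns it: about 4 N to start, 9 N to hold in at the squeeze point.
- tray: Loose blue low drip tray, 0.45 kg, 100 mm (x) by 225 mm (y), floor 4 mm, walls 5 mm thick and 11 mm high. Origin: centre of underside; x to its rear (goes in first), z up. Three cutters fit flat in a row at y = -72, 0, 72 mm. In front a low bar ends in a white upright grip at x = -125 mm, 36 mm long (x), 16 mm thick (y), top at z = 56 mm; pinch it across y from above.
- mat: Fixed green draining mat 150 mm (x) by 240 mm (y), 6 mm thick. Origin at the centre of its underside on the worktop, z up. A cutter is on it with its middle within 45 mm (x) and 90 mm (y) of the mat's centre.
- cutter_1_mid (a point): Loose biscuit cutter: tin ring 63 mm across outside, 26 mm high, open through, wall about 6 mm or less, 30 g. Point on the ring's axis at mid height (13 mm above its underside when it lies flat, either way up), z along the axis. Take it across the outside from above. Two or all three are present; an absent one reads None.
- cutter_2_mid (a point): Loose biscuit cutter: tin ring 63 mm across outside, 26 mm high, open through, wall about 6 mm or less, 30 g. Point on the ring's axis at mid height (13 mm above its underside when it lies flat, either way up), z along the axis. Take it across the outside from above. Two or all three are present; an absent one reads None.
- cutter_3_mid (a point): Loose biscuit cutter: tin ring 63 mm across outside, 26 mm high, open through, wall about 6 mm or less, 30 g. Point on the ring's axis at mid height (13 mm above its underside when it lies flat, either way up), z along the axis. Take it across the outside from above. Two or all three are present; an absent one reads None.
- green_box: Fixed green metal box, 265 mm (x) by 274 mm (y) by 160 mm high, with a jar on it, at the back right beyond the cutters; origin at the centre of its underside. Keep the hand clear of it.
- salt_shaker: Loose glass salt shaker, 42 mm across, 74 mm high; origin under its centre. Leave it alone.
- salve_tin: Loose small round tin with a dark red lid, 50 mm across, 18 mm high; origin under its centre. Leave it alone.

How it is judged:
By the outcome, as a careful person would: the job done as asked, in the order asked, and still so for the second after the job is handed in, with the robot touching nothing.
Of cutter_1, cutter_2, cutter_3 only 2 to 3 are there at a start; the rules pass over those that are not, and their reading is None.
At some moment in a run one of cutter_1, cutter_2, cutter_3 may be knocked a few centimetres aside while the robot is not near it.
Once in a run the grip may slacken for a moment while it holds something.
It also fails if it takes over 210 s, if anything falls off the work surface, if the arm or the gripper's body presses on something with over 40 N, if the wrist force passes 120 N, or if a joint passes its speed limit or range.

### The arm

A 6-joint arm with a two-finger parallel gripper is mounted at the origin on a cart in front of the work surface, level with it; the furniture and walls round the work are solid. World frame = base frame: x ahead of the robot, y to its left, z up, the work surface at z = 0. Lengths are in m, angles in rad, forces in N, time in s.
With the tool pointing down it reaches from about 0.225 to 0.875 m from the base axis. Payload 3.4 kg.
Tool frame: the origin (TCP) lies between the finger pads; the fingertips stand 14 mm ahead of it and the grasp point (between the pads) lies 5 mm behind it; z points along the fingers, y is the direction in which the jaws open and shut (so a half turn about z gives the same grasp; the last joint's range is limited). The gripper opens to 85 mm and grips with 20 to 120 N. Pads are 22 mm wide; open, the fingers measure 114 mm over their backs; the gripper's body (76 mm by 85 mm) begins 54 mm behind the grasp point. The pads swing forward as they close: fully open they stand 13 mm farther back than shut.
Start: joints at [1.059, 0.276, 1.505, -0, 1.361, -0.121], TCP at [0.219, 0.532, 0.245] pointing down, gripper open.
Joint ranges: [-2.89, 2.89], [-0.75, 2.08], [0.22, 2.7], [-1.18, 4.32], [0.11, 2.71], [-2.7, 2.7]. Speed limits (rad/s): [2.57, 2.57, 3.14, 3.14, 3.14, 3.14].

### API

Orientations are given as a unit quaternion [w, x, y, z].
In Python, from rig import manip, get_image, job gives the robot as it stands. The module is installed in compiled form; this text tells all that it offers.
- The arm moves only by the tool step_arm, never from a script. Its argument "moves" is one flat list of numbers, 5 for each row, row after row: the shift along the tool's x, y, z as a fraction of full scale, then the turn about the tool's z as a fraction of full scale, then the gripper's target within -1 to 1 (shut at 1, half-way at 0, fully open at -1). In form: [dx, dy, dz, twist, hand, dx, dy, dz, twist, hand, ...]. A call has 1 to 5 rows; each row is the pose to reach, as a shift and turn from the pose commanded when the call began, along the tool's axes at that moment, turning the shorter way round; what a row does not reach only later rows make up. Full scale, the value 1, is 500 mm for a shift and pi rad for a turn. A row lasts 1/10 s, in which the tool goes at most 50 mm and 8.59 degrees, less where a joint would pass 70% of its speed; a pose out of reach is approached as far as the arm can. A call with a number of a shift or a turn outside -1 to 1 is refused whole. A call with a gripper value outside its range is refused whole. The fingers move at their own pace and stop on an object; "force" is the grip in N (left out, the last holds). Time passes only in rows, so rows that repeat a pose let the fingers close. It gives the time, the measured TCP pose, the force and the opening at its end, in the units of the state.
- manip.get_state(): the state, without advancing time (a new reading comes with each control period).
- get_image(name): name is "scene" or "top"; returns a dict with "frame" (480x640x3 uint8, blue, green, red), "fx", "fy", "cx", "cy" (pixels), "rvec" (rotation vector, rad) and "tvec" (3), from world to camera coordinates, as OpenCV has them. Camera axes: x right, y down, z forward; pixel columns grow to the right and rows downward; lengths in m; the calibration is good to about 2 mm. A picture is of the moment at which its call begins. There is no depth.
- job.sign_off(): hands the job in, once; it reports no verdict.
The state is a dict: "clock": time; "qpos": joint angles; "qd": joint speeds; "effort": joint torques, N m; "position": TCP position; "ee_rot": TCP orientation; "contact_force": force on the tool from outside, world axes, zero at the start; "moment": the same for the moment, N m; "width": finger opening in m.
Only numpy, scipy, OpenCV 4.12 (cv2) and the standard library are available. Lean on these libraries where they do the work, as an engineer would, in place of code of your own. Each camera call takes 0.05 s, during which the arm holds its last target. There are 200 camera calls.

## Working session

There is one attempt and no reset: what is moved stays moved. The work goes in short steps, Python scripts to look and compute and a tool call to move; the robot and the scene stay as the last step left them, time stands still between calls to the robot, and variables do not carry over. Pictures are saved under pics/ and viewed, about 12 in all and at most 16, crops included, and the job is handed in when it is done.

Besides the shell and the picture viewer there is one more tool, called after ">>>" by a JSON object that holds its "method" and its "body". step_arm: Moves the arm, as the interface text tells. Its arguments: {"type":"object","properties":{"moves":{"type":"array","items":{"type":"number","minimum":-1,"maximum":1}},"force":{"type":"number"}},"required":["moves"]}

```bash
mkdir -p pics; cat > h.py <<'E'
import numpy as np, cv2
from rig import manip, get_image, job
from scipy.spatial.transform import Rotation as R
def snap(cam,fn=None,crop=None,scale=1):
    d=get_image(cam); im=d["frame"].copy()
    if fn:
        o=im
        if crop: x0,y0,x1,y1=crop; o=im[y0:y1,x0:x1]
        if scale!=1: o=cv2.resize(o,None,fx=scale,fy=scale,interpolation=cv2.INTER_CUBIC)
        cv2.imwrite("pics/"+fn,o)
    return d
def cal(d):
    K=np.array([[d["fx"],0,d["cx"]],[0,d["fy"],d["cy"]],[0,0,1]],float)
    return K,np.array(d["rvec"],float).ravel(),np.array(d["tvec"],float).ravel()
def unproj(d,uv,z):
    K,r,t=cal(d); Rm=cv2.Rodrigues(r)[0]; c=-Rm.T@t
    uv=np.atleast_2d(uv).astype(float)
    ray=(Rm.T@np.linalg.inv(K)@np.c_[uv,np.ones(len(uv))].T).T
    return c+ray*((z-c[2])/ray[:,2])[:,None]
def proj(d,P):
    K,r,t=cal(d); return cv2.projectPoints(np.atleast_2d(np.array(P,float)),r,t,K,None)[0].reshape(-1,2)
def st():
    s=manip.get_state(); return s
E
python3 - <<'E'
from h import *
for c in("top","scene"):
    d=snap(c,c+"1.png"); K,r,t=cal(d); print(c,K[0,0],K[1,1],K[0,2],K[1,2],-cv2.Rodrigues(r)[0].T@t, r)
s=st();print(s["clock"],s["position"],s["ee_rot"],s["contact_force"],s["width"])
E
```

```text
top 598.2604055058852 598.2604055058852 316.52920580609464 235.64779555942695 [ 0.23875973 -0.07957771  1.80733817] [ 2.0954241  -2.12629411  0.23128837]
scene 510.4791168925092 510.4791168925092 326.2474590619589 237.24295410313394 [-0.4321689   0.01178629  0.70816919] [ 1.5234778  -1.66848093  0.97754478]
0.1 [0.2188072  0.53121558 0.24453056] [-2.68271514e-04  1.94156419e-01  9.80970223e-01 -7.96930670e-04] [ 0.98484368  0.22715515 -0.03333741] 0.08530723069045953
```

View pics/top1.png

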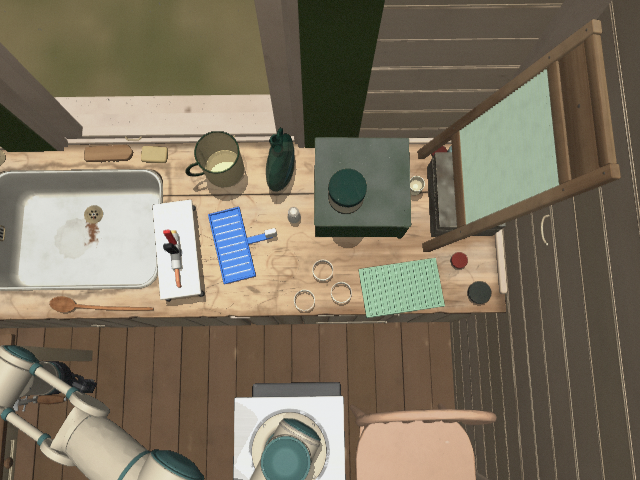

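View pics/scene1.png

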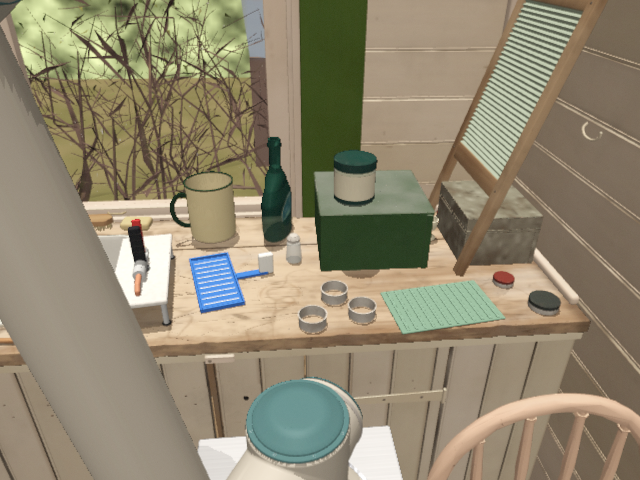

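The top view shows three cutters at about (322,271), (341,293) and (304,300). The tray is at (232,245) with its grip at (270,235), the overhang at (178,250) and the mat at (402,288). The shaker is at (293,215) and the tin at (459,261). I'll zoom in and measure.

```bash
python3 - <<'E'
from h import *
d=snap("top","top2.png",(150,190,460,330),2.5)
im=d["frame"].astype(int); B,G,Rr=im[...,0],im[...,1],im[...,2]
def rect(mask,z,name,n=1):
    k,l,s,c=cv2.connectedComponentsWithStats(mask.astype(np.uint8))
    for i in np.argsort(-s[1:,4])[:n]+1:
        pts=np.argwhere(l==i)[:,::-1]
        P=unproj(d,pts,z)[:,:2]
        (cx,cy),(w,h),a=cv2.minAreaRect((P*1000).astype(np.float32))
        print(name,s[i],"mean",P.mean(0).round(4),"rect",round(cx,1),round(cy,1),round(w,1),round(h,1),round(a,2))
rect((B>150)&(Rr<110)&(B-Rr>80),0.009,"tray")
m=(G-Rr>15)&(G>100); m[:,:345]=0;m[:255]=0; m[:,450:]=0; m[320:]=0
rect(m,0.006,"mat")
m=(im.min(-1)>200); m[:,:150]=0;m[:,215:]=0;m[:190]=0;m[310:]=0
rect(m,0.067,"board")
m=(im.min(-1)>190); m[:,:255]=0;m[:,280:]=0;m[:225]=0;m[245:]=0
rect(m,0.056,"grip")
for n,u,z in(("c_a",(322,271),.026),("c_b",(341,293),.026),("c_c",(304,300),.026),("salt",(293,215),.074),("tin",(459,261),.018),("trig",(178,250),.16)):
    print(n,unproj(d,u,z).round(4))
E
```

```text
tray [ 208  207   58   77 1854] mean [0.6024 0.1653] rect 611.3 143.3 222.3 155.2 13.79
mat [ 359  258   86   60 3811] mean [ 0.4659 -0.344 ] rect 466.2 -344.4 148.9 238.4 7.61
board [ 150  194   50  105 3574] mean [0.5879 0.3342] rect 599.3 341.1 319.8 141.1 7.16
grip [265 228  11   7  49] mean [0.6348 0.0489] rect 634.8 48.8 12.7 32.6 13.6
c_a [[ 0.5158 -0.106   0.026 ]]
c_b [[ 0.4486 -0.1616  0.026 ]]
c_c [[ 0.4293 -0.0509  0.026 ]]
salt [[ 0.6785 -0.0215  0.074 ]]
tin [[ 0.5417 -0.5224  0.018 ]]
trig [[0.5602 0.2983 0.16  ]]
```

View pics/top2.png

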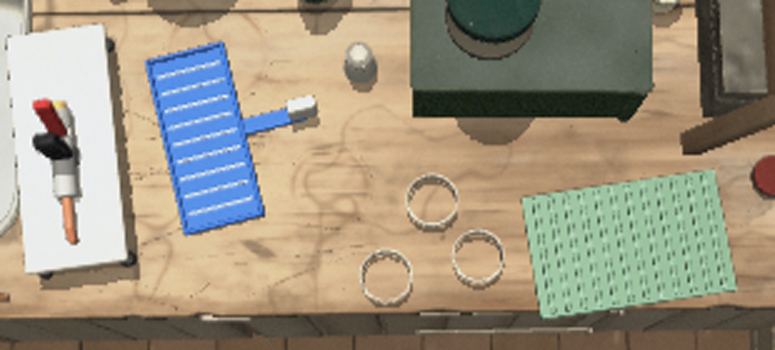

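```bash
cat >> h.py <<'E'
from scipy.optimize import minimize
from scipy.ndimage import map_coordinates
def ring(d,xy,zb=0.0,ch=0,win=.02):
    """refine ring centre: bright rim vs inside/outside in a channel image"""
    im=d["frame"].astype(float); g=im.min(-1) if ch=="min" else im[...,ch]
    th=np.linspace(0,2*np.pi,72,endpoint=False)
    def samp(c,r):
        P=np.c_[c[0]+r*np.cos(th),c[1]+r*np.sin(th),np.full(72,zb+.026)]
        p=proj(d,P); return map_coordinates(g,[p[:,1],p[:,0]],order=1).mean()
    f=lambda c:-(samp(c,.0300)-.5*samp(c,.0225)-.5*samp(c,.0375))
    G=[(f((xy[0]+a,xy[1]+b)),xy[0]+a,xy[1]+b) for a in np.arange(-win,win+1e-4,.004) for b in np.arange(-win,win+1e-4,.004)]
    b=min(G); r=minimize(f,b[1:],method="Nelder-Mead",options=dict(initial_simplex=[b[1:],(b[1]+.003,b[2]),(b[1],b[2]+.003)]))
    return r.x,-r.fun
def head(s=None):
    s=s or st(); q=s["ee_rot"]; Rm=R.from_quat([q[1],q[2],q[3],q[0]]).as_matrix(); return np.degrees(np.arctan2(Rm[1,1],Rm[0,1])),Rm
def plan(xyz,hd=None):
    """print shift in tool units/500mm, twist/pi to reach world xyz with tool-y heading hd (deg, mod 180)"""
    s=st(); h,Rm=head(s); v=Rm.T@(np.array(xyz)-s["position"])/.5; tw=0
    if hd is not None:
        for k in sorted(range(-3,4),key=lambda k:abs(hd+180*k-h)):
            dd=(hd+180*k-h); q6=s["qpos"][5]-np.radians(dd)+(np.arctan2(xyz[1],xyz[0])-s["qpos"][0])
            if abs(q6)<2.4: break
        tw=-dd/180
    print("to",np.round(xyz,4),"shift",v.round(4),"twist",round(tw,4),"h",round(h,2))
def info():
    s=st(); print("t",round(s["clock"],2),"pos",np.round(s["position"],4),"h",round(head(s)[0],2),"F",np.round(s["contact_force"],1),"w",round(s["width"],4),"q",np.round(s["qpos"],2))
E
python3 - <<'E'
from h import *
d=snap("top"); im=d["frame"].astype(int); B,G,Rr=im[...,0],im[...,1],im[...,2]
for c in((.5158,-.106),(.4486,-.1616),(.4293,-.0509)):
    x,f=ring(d,c,0,0); print("ring",x.round(4),round(f,1))
def rect(m,z,n):
    k,l,s,c=cv2.connectedComponentsWithStats(m.astype(np.uint8)); i=np.argmax(s[1:,4])+1
    cnt=cv2.findContours((l==i).astype(np.uint8),cv2.RETR_EXTERNAL,cv2.CHAIN_APPROX_NONE)[0][0].reshape(-1,2)
    P=unproj(d,cnt,z)[:,:2]*1000; print(n,cv2.minAreaRect(P.astype(np.float32)))
m=((B>130)&(B-Rr>60)).astype(np.uint8); m[:190]=0;m[310:]=0
m=cv2.morphologyEx(m,cv2.MORPH_CLOSE,np.ones((5,5),np.uint8))
m=cv2.morphologyEx(m,cv2.MORPH_OPEN,np.ones((13,13),np.uint8)); rect(m,.011,"tray")
m=(im.min(-1)>170).astype(np.uint8); m[:,:150]=0;m[:,215:]=0;m[:190]=0;m[310:]=0
m=cv2.morphologyEx(m,cv2.MORPH_CLOSE,np.ones((5,5),np.uint8));m=cv2.morphologyEx(m,cv2.MORPH_OPEN,np.ones((15,15),np.uint8)); rect(m,.067,"board")
C=np.array([(8,37),(105,25),(130,265),(28,275)])/2.5+[150,190]
print("board corners",unproj(d,C,.067).round(4).tolist())
C=np.array([(147,60),(222,42),(265,213),(187,235)])/2.5+[150,190]
print("tray corners",unproj(d,C,.011).round(4).tolist())
C=np.array([(48,118),(53,147),(301,104),(287,107),(316,101)])/2.5+[150,190]
print("red/black tops, grip",unproj(d,C[:2],.175).round(4).tolist(),unproj(d,C[2:],.056).round(4).tolist())
info()
E
```

```text
ring [ 0.5214 -0.1068] 46.3
ring [ 0.4526 -0.1615] 43.8
ring [ 0.4311 -0.0507] 40.6
tray ((605.47265625, 167.68716430664062), (224.06106567382812, 104.447509765625), 13.722455024719238)
board ((657.6991577148438, 340.36004638671875), (141.78184509277344, 130.75869750976562), 2.514183759689331)
board corners [[0.7178, 0.3988, 0.067], [0.7312, 0.2827, 0.067], [0.4409, 0.2452, 0.067], [0.431, 0.3634, 0.067]]
tray corners [[0.7014, 0.2411, 0.011], [0.7231, 0.1486, 0.011], [0.5081, 0.0938, 0.011], [0.4827, 0.1878, 0.011]]
red/black tops, grip [[0.5939, 0.3206, 0.175], [0.5609, 0.3138, 0.175]] [[0.6327, 0.0472, 0.056], [0.6293, 0.0639, 0.056], [0.6361, 0.0292, 0.056]]
t 0.2 pos [0.2189 0.5314 0.2448] h 67.61 F [-0.4  0.5  0.7] w 0.0854 q [ 1.06  0.28  1.51 -0.    1.36 -0.12]
```

Board is 292×117 mm, centre about (0.580, 0.3225), inward axis at 97.2°. Tray is at about (0.605, 0.168), axis at 103.8°. The ring fits agree with the given sizes. Next I'll work out the move to above cutter c.

```bash
python3 - <<'E'
from h import *
plan((.4311,-.0507,.11),103.8)
E
```

```text
to [ 0.4311 -0.0507  0.11  ] shift [-0.8359 -0.9144  0.2704] twist -0.2011 h 67.61
```

>>> {"method": "step_arm", "body": {"moves": [-0.836,-0.914,0.27,-0.2,-1,-0.836,-0.914,0.27,-0.2,-1,-0.836,-0.914,0.27,-0.2,-1,-0.836,-0.914,0.27,-0.2,-1,-0.836,-0.914,0.27,-0.2,-1]}}

```text
clock: 0.7
position: [0.3002, 0.3106, 0.1941]
ee_rot: [0.001, -0.121, 0.993, 0.0]
contact_force: [1.2, 0.2, 0.3]
width: 0.0856
```

```bash
python3 - <<'E'
from h import *
info();plan((.4311,-.0507,.11),103.8)
E
```

```text
t 0.7 pos [0.3002 0.3106 0.1941] h 103.89 F [1.2 0.2 0.3] w 0.0856 q [ 0.64  0.1   1.87  0.    1.17 -1.17]
to [ 0.4311 -0.0507  0.11  ] shift [-0.0806 -0.7644  0.1679] twist 0.0005 h 103.89
```

>>> {"method": "step_arm", "body": {"moves": [-0.04,-0.382,0.084,0,-1,-0.04,-0.382,0.084,0,-1,-0.04,-0.382,0.084,0,-1,-0.04,-0.382,0.084,0,-1,-0.04,-0.382,0.084,0,-1]}}

```text
clock: 1.2
position: [0.3652, 0.1262, 0.1514]
ee_rot: [-0.001, -0.115, 0.993, -0.001]
contact_force: [-1.1, 0.5, 0.1]
width: 0.0853
```

>>> {"method": "step_arm", "body": {"moves": [-0.04,-0.382,0.084,0,-1,-0.04,-0.382,0.084,0,-1,-0.04,-0.382,0.084,0,-1,-0.04,-0.382,0.084,0,-1,-0.04,-0.382,0.084,0,-1]}}

```text
clock: 1.7
position: [0.4312, -0.054, 0.1097]
ee_rot: [0.001, -0.116, 0.993, -0.001]
contact_force: [-0.0, 0.3, -0.1]
width: 0.0856
```

```bash
python3 - <<'E'
from h import *
info();plan((.4311,-.0507,.022),103.8)
d=snap("scene","s2.png",(200,180,520,360),2.5)
E
```

```text
t 1.7 pos [ 0.4312 -0.054   0.1097] h 103.32 F [-0.   0.3 -0.1] w 0.0856 q [-0.28  0.19  2.   -0.    0.95 -2.09]
to [ 0.4311 -0.0507  0.022 ] shift [-0.0011  0.0068  0.1755] twist -0.0027 h 103.32
```

View pics/s2.png

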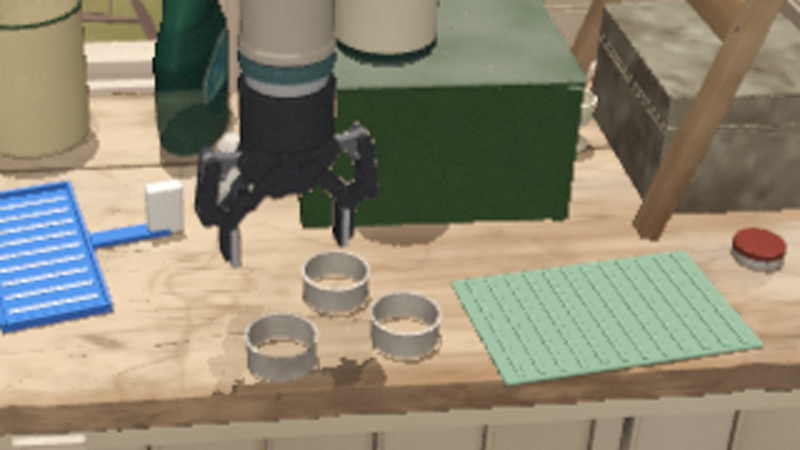

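```bash
python3 - <<'E'
from h import *
d=get_image("scene"); y=np.array([np.cos(np.radians(103.3)),np.sin(np.radians(103.3))]); c=np.array([.4312,-.054])
for z in(.09,.1,.11): print(z,[proj(d,[*(c+k*y),z]).round(1).tolist() for k in(.043,.055,-.043,-.055)])
E
```

```text
0.09 [[[294.3, 291.9]], [[288.6, 293.0]], [[333.8, 284.4]], [[339.2, 283.4]]]
0.1 [[[294.2, 287.9]], [[288.5, 289.0]], [[333.9, 280.5]], [[339.3, 279.5]]]
0.11 [[[294.1, 283.9]], [[288.3, 284.9]], [[334.0, 276.5]], [[339.4, 275.5]]]
```

>>> {"method": "step_arm", "body": {"moves": [-0.001,0.006,0.09,-0.0027,-1,-0.001,0.006,0.15,-0.0027,-1,-0.001,0.006,0.17,-0.0027,-1,-0.001,0.006,0.175,-0.0027,-1,-0.001,0.006,0.175,-0.0027,-1], "force": 40}}

```text
clock: 2.3
position: [0.4289, -0.0462, 0.0235]
ee_rot: [0.001, -0.123, 0.992, -0.0]
contact_force: [-0.1, -0.5, 1.1]
width: 0.0852
```

>>> {"method": "step_arm", "body": {"moves": [-0.002,-0.008,0,0,-1,-0.002,-0.008,0,0,0.4,-0.002,-0.008,0,0,0.4,-0.002,-0.008,0,0,0.4,-0.002,-0.008,0,0,0.4], "force": 40}}

```text
clock: 2.8
position: [0.4313, -0.0509, 0.0243]
ee_rot: [0.001, -0.123, 0.992, -0.0]
contact_force: [-1.5, 0.5, 11.1]
width: 0.0606
```

>>> {"method": "step_arm", "body": {"moves": [0,0,0,0,0.4,0,0,0,0,0.4,0,0,0,0,0.4]}}

```text
clock: 3.1
position: [0.4312, -0.0509, 0.0243]
ee_rot: [0.001, -0.122, 0.992, -0.0]
contact_force: [-0.8, 1.4, 10.7]
width: 0.0604
```

```bash
python3 - <<'E'
from h import *
info()
d=snap("scene","s3.png",(240,200,440,350),4)
E
```

```text
t 3.1 pos [ 0.4312 -0.0509  0.0243] h 104.07 F [-0.8  1.4 10.7] w 0.0604 q [-0.28  0.32  2.11  0.    0.71 -2.09]
```

View pics/s3.png

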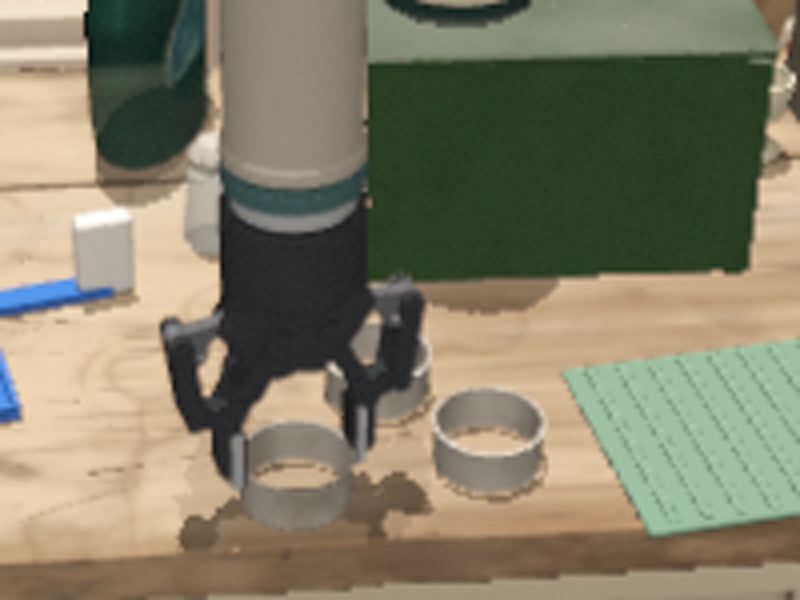

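Cutter c is gripped, with the tips at about mid-height of the ring. Lifting.

>>> {"method": "step_arm", "body": {"moves": [0,0,-0.06,0,0.4,0,0,-0.13,0,0.4,0,0,-0.15,0,0.4,0,0,-0.15,0,0.4,0,0,-0.15,0,0.4]}}

```text
clock: 3.65
position: [0.4296, -0.0505, 0.0973]
ee_rot: [-0.0, -0.123, 0.992, 0.0]
contact_force: [-0.3, -0.7, -0.3]
width: 0.0601
```

```bash
python3 - <<'E'
from h import *
info();plan((.675,.185,.098),103.8)
E
```

```text
t 3.65 pos [ 0.4296 -0.0505  0.0973] h 104.09 F [-0.3 -0.7 -0.3] w 0.0601 q [-0.28  0.21  2.02  0.    0.91 -2.09]
to [0.675 0.185 0.098] shift [-0.5906  0.3373 -0.0017] twist 0.0016 h 104.09
```

>>> {"method": "step_arm", "body": {"moves": [-0.295,0.169,0,0,0.4,-0.295,0.169,0,0,0.4,-0.295,0.169,0,0,0.4,-0.295,0.169,0,0,0.4,-0.295,0.169,0,0,0.4]}}

```text
clock: 4.15
position: [0.5541, 0.0693, 0.0956]
ee_rot: [-0.001, -0.124, 0.992, 0.0]
contact_force: [-0.7, 0.3, 0.1]
width: 0.0604
```

>>> {"method": "step_arm", "body": {"moves": [-0.295,0.169,0,0,0.4,-0.295,0.169,0,0,0.4,-0.295,0.169,0,0,0.4,-0.295,0.169,0,0,0.4,-0.295,0.169,0,0,0.4]}}

```text
clock: 4.65
position: [0.6757, 0.1862, 0.0953]
ee_rot: [-0.001, -0.123, 0.992, 0.0]
contact_force: [-0.8, -0.1, -0.2]
width: 0.0602
```

>>> {"method": "step_arm", "body": {"moves": [0,0,0,0,0.4,0,0,0,0,0.4]}}

```text
clock: 4.85
position: [0.6733, 0.1836, 0.0968]
ee_rot: [-0.002, -0.122, 0.993, -0.0]
contact_force: [-0.7, 0.2, 1.0]
width: 0.0602
```

```bash
python3 - <<'E'
from h import *
info();plan((.675,.185,.0285),103.8)
E
```

```text
t 4.85 pos [0.6733 0.1836 0.0968] h 104.04 F [-0.7  0.2  1. ] w 0.0602 q [ 0.17  0.56  1.42 -0.    1.16 -1.65]
to [0.675  0.185  0.0285] shift [-0.0046  0.002   0.1365] twist 0.0013 h 104.04
```

>>> {"method": "step_arm", "body": {"moves": [-0.004,0.002,0.07,0,0.4,-0.004,0.002,0.12,0,0.4,-0.004,0.002,0.133,0,0.4,-0.004,0.002,0.135,0,0.4,-0.004,0.002,0.135,0,0.4]}}

```text
clock: 5.35
position: [0.6774, 0.1861, 0.0314]
ee_rot: [0.001, -0.122, 0.992, 0.0]
contact_force: [0.7, -0.2, -0.0]
width: 0.0602
```

>>> {"method": "step_arm", "body": {"moves": [0,0,0,0,-1,0,0,0,0,-1,0,0,0,0,-1,0,0,-0.06,0,-1,0,0,-0.13,0,-1]}}

```text
clock: 5.85
position: [0.6757, 0.1865, 0.0944]
ee_rot: [-0.002, -0.123, 0.992, -0.0]
contact_force: [0.6, -0.2, 0.4]
width: 0.0851
```

```bash
python3 - <<'E'
from h import *
d=get_image("top")
for c in((.4526,-.1615),(.5214,-.1068)): print(ring(d,c))
info();plan((.4526,-.1615,.1),103.8)
E
```

```text
(array([ 0.45256396, -0.16146442]), np.float64(43.48515926085853))
(array([ 0.52142896, -0.10683814]), np.float64(46.23549052870213))
t 5.9 pos [0.6801 0.1873 0.1026] h 104.11 F [3.2 0.9 3.9] w 0.0853 q [ 0.17  0.56  1.41  0.    1.17 -1.65]
to [ 0.4526 -0.1615  0.1   ] shift [ 6.114e-01 -5.657e-01 -2.000e-04] twist 0.0017 h 104.11
```

>>> {"method": "step_arm", "body": {"moves": [0.305,-0.283,0,0,-1,0.305,-0.283,0,0,-1,0.305,-0.283,0,0,-1,0.305,-0.283,0,0,-1,0.305,-0.283,0,0,-1]}}

```text
clock: 6.4
position: [0.5598, 0.0089, 0.0955]
ee_rot: [-0.002, -0.121, 0.993, -0.0]
contact_force: [-0.0, 0.3, -0.7]
width: 0.0854
```

>>> {"method": "step_arm", "body": {"moves": [0.305,-0.283,0,0,-1,0.305,-0.283,0,0,-1,0.305,-0.283,0,0,-1,0.305,-0.283,0,0,-1,0.305,-0.283,0,0,-1]}}

```text
clock: 6.9
position: [0.4483, -0.1654, 0.0957]
ee_rot: [-0.0, -0.121, 0.993, -0.001]
contact_force: [0.9, 0.7, 0.6]
width: 0.0855
```

>>> {"method": "step_arm", "body": {"moves": [0,0,0,0,-1,0,0,0,0,-1]}}

```text
clock: 7.1
position: [0.4512, -0.1616, 0.0956]
ee_rot: [0.001, -0.123, 0.992, 0.0]
contact_force: [-0.1, -0.6, -0.4]
width: 0.0855
```

```bash
python3 - <<'E'
from h import *
info();plan((.4526,-.1615,.0235),103.8)
d=snap("top","t3.png",(195,195,285,290),6)
for ch in (2,"min"): print(ring(d,(.675,.185),.004,ch))
E
```

```text
t 7.1 pos [ 0.4512 -0.1616  0.0956] h 104.09 F [-0.1 -0.6 -0.4] w 0.0855 q [-0.49  0.27  1.93  0.    0.94 -2.31]
to [ 0.4526 -0.1615  0.0235] shift [-0.0026 -0.0006  0.1442] twist 0.0016 h 104.09
(array([0.67797377, 0.18382381]), np.float64(62.41731715670872))
(array([0.67813068, 0.18407964]), np.float64(63.42430277518363))
```

View pics/t3.png

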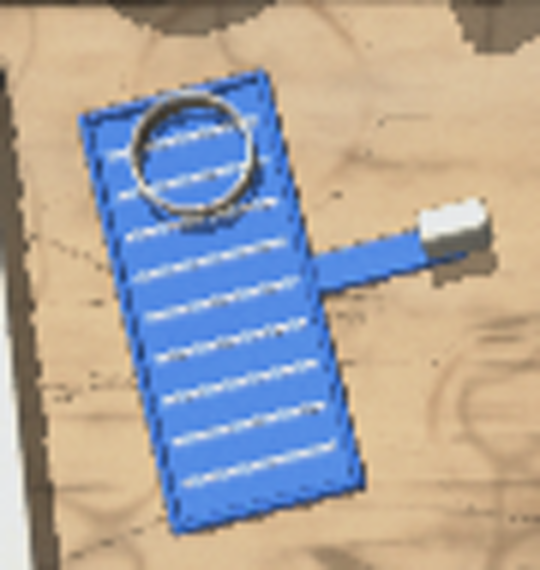

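Cutter c lies in the far slot, ring centre at about (195,155) in the crop and close to the end wall. Picking cutter b.

>>> {"method": "step_arm", "body": {"moves": [-0.003,0,0.08,0,-1,-0.003,0,0.13,0,-1,-0.003,0,0.144,0,-1,-0.003,0,0.144,0,-1,-0.003,0,0.144,0,-1]}}

```text
clock: 7.65
position: [0.4527, -0.1615, 0.024]
ee_rot: [0.001, -0.123, 0.992, -0.0]
contact_force: [0.4, -1.0, 0.9]
width: 0.0856
```

>>> {"method": "step_arm", "body": {"moves": [0,0,0,0,0.4,0,0,0,0,0.4,0,0,0,0,0.4,0,0,0,0,0.4,0,0,0,0,0.4]}}

```text
clock: 8.15
position: [0.4525, -0.162, 0.025]
ee_rot: [0.001, -0.123, 0.992, -0.001]
contact_force: [-0.6, 1.8, 7.5]
width: 0.0604
```

>>> {"method": "step_arm", "body": {"moves": [0,0,0,0,0.4,0,0,-0.06,0,0.4,0,0,-0.13,0,0.4,0,0,-0.15,0,0.4,0,0,-0.15,0,0.4]}}

```text
clock: 8.65
position: [0.4528, -0.1625, 0.1003]
ee_rot: [0.002, -0.123, 0.992, -0.001]
contact_force: [0.3, 0.0, 0.5]
width: 0.0604
```

```bash
python3 - <<'E'
from h import *
info();plan((.605,.168,.098),103.8)
E
```

```text
t 8.65 pos [ 0.4528 -0.1625  0.1003] h 104.08 F [0.3 0.  0.5] w 0.0604 q [-0.49  0.27  1.92  0.    0.95 -2.31]
to [0.605 0.168 0.098] shift [-0.4561  0.5671  0.0045] twist 0.0016 h 104.08
```

>>> {"method": "step_arm", "body": {"moves": [-0.228,0.284,0,0,0.4,-0.228,0.284,0,0,0.4,-0.228,0.284,0,0,0.4,-0.228,0.284,0,0,0.4,-0.228,0.284,0,0,0.4]}}

```text
clock: 9.15
position: [0.5282, 0.0072, 0.0968]
ee_rot: [-0.0, -0.125, 0.992, 0.001]
contact_force: [-0.2, -1.0, -1.1]
width: 0.0606
```

>>> {"method": "step_arm", "body": {"moves": [-0.228,0.284,0,0,0.4,-0.228,0.284,0,0,0.4,-0.228,0.284,0,0,0.4,-0.228,0.284,0,0,0.4,-0.228,0.284,0,0,0.4]}}

```text
clock: 9.65
position: [0.6046, 0.172, 0.0967]
ee_rot: [0.0, -0.124, 0.992, 0.001]
contact_force: [-0.4, 0.1, -0.2]
width: 0.0603
```

>>> {"method": "step_arm", "body": {"moves": [0,0,0,0,0.4,0,0,0,0,0.4,0,0,0,0,0.4]}}

```text
clock: 9.95
position: [0.6027, 0.1675, 0.098]
ee_rot: [-0.001, -0.122, 0.993, -0.0]
contact_force: [0.6, -0.2, -0.5]
width: 0.0605
```

```bash
python3 - <<'E'
from h import *
info();plan((.604,.168,.029),103.8)
E
```

```text
t 9.95 pos [0.6027 0.1675 0.098 ] h 104.0 F [ 0.6 -0.2 -0.5] w 0.0605 q [ 0.16  0.46  1.6  -0.    1.08 -1.65]
to [0.604 0.168 0.029] shift [-0.003   0.0003  0.1379] twist 0.0011 h 104.0
```

>>> {"method": "step_arm", "body": {"moves": [-0.002,0,0.07,0,0.4,-0.002,0,0.12,0,0.4,-0.002,0,0.136,0,0.4,-0.002,0,0.138,0,0.4,-0.002,0,0.138,0,0.4]}}

```text
clock: 10.45
position: [0.6047, 0.1687, 0.0299]
ee_rot: [0.0, -0.122, 0.993, 0.0]
contact_force: [0.1, 0.5, -0.1]
width: 0.06
```

>>> {"method": "step_arm", "body": {"moves": [0,0,0,0,-1,0,0,0,0,-1,0,0,0,0,-1,0,0,-0.06,0,-1,0,0,-0.14,0,-1]}}

```text
clock: 10.95
position: [0.6027, 0.1692, 0.0979]
ee_rot: [-0.003, -0.123, 0.992, -0.0]
contact_force: [0.9, 0.8, 0.5]
width: 0.0854
```

```bash
python3 - <<'E'
from h import *
d=get_image("top")
print(ring(d,(.5214,-.1068)))
info();plan((.5214,-.1068,.1),103.8)
E
```

```text
(array([ 0.52142872, -0.10683799]), np.float64(45.54026181174361))
t 11.0 pos [0.6078 0.1701 0.1065] h 104.11 F [3.1 1.  4. ] w 0.085 q [ 0.16  0.45  1.59  0.    1.09 -1.65]
to [ 0.5214 -0.1068  0.1   ] shift [ 0.3027 -0.4951  0.0106] twist 0.0017 h 104.11
```

>>> {"method": "step_arm", "body": {"moves": [0.15,-0.248,0,0,-1,0.15,-0.248,0,0,-1,0.15,-0.248,0,0,-1,0.15,-0.248,0,0,-1]}}

```text
clock: 11.4
position: [0.5601, 0.0266, 0.0995]
ee_rot: [-0.001, -0.121, 0.993, -0.001]
contact_force: [0.7, 1.1, -0.3]
width: 0.0857
```

>>> {"method": "step_arm", "body": {"moves": [0.15,-0.248,0,0,-1,0.15,-0.248,0,0,-1,0.15,-0.248,0,0,-1,0.15,-0.248,0,0,-1,0.15,-0.248,0,0,-1]}}

```text
clock: 11.9
position: [0.5197, -0.108, 0.0995]
ee_rot: [0.001, -0.121, 0.993, 0.0]
contact_force: [-0.2, -0.1, -0.8]
width: 0.0849
```

>>> {"method": "step_arm", "body": {"moves": [0,0,0,0,-1,0,0,0,0,-1]}}

```text
clock: 12.1
position: [0.5199, -0.1062, 0.0993]
ee_rot: [0.0, -0.124, 0.992, 0.0]
contact_force: [0.0, 0.9, 0.8]
width: 0.0854
```

```bash
python3 - <<'E'
from h import *
info();plan((.5214,-.1068,.0235),103.8)
d=get_image("top")
for c in ((.675,.185),(.605,.168)): print(ring(d,c,.004,"min"))
E
```

```text
t 12.1 pos [ 0.5199 -0.1062  0.0993] h 104.2 F [0.  0.9 0.8] w 0.0854 q [-0.33  0.34  1.82  0.    0.99 -2.15]
to [ 0.5214 -0.1068  0.0235] shift [-0.0025 -0.002   0.1517] twist 0.0022 h 104.2
(array([0.67812783, 0.18408082]), np.float64(63.299871612396416))
(array([0.60593815, 0.16688879]), np.float64(70.00447288901336))
```

>>> {"method": "step_arm", "body": {"moves": [-0.002,-0.002,0.08,0,-1,-0.002,-0.002,0.135,0,-1,-0.002,-0.002,0.151,0,-1,-0.002,-0.002,0.151,0,-1,-0.002,-0.002,0.151,0,-1]}}

```text
clock: 12.65
position: [0.5216, -0.1082, 0.0247]
ee_rot: [0.001, -0.123, 0.992, -0.0]
contact_force: [-0.4, -0.2, 0.2]
width: 0.0854
```

>>> {"method": "step_arm", "body": {"moves": [0,0,0,0,0.4,0,0,0,0,0.4,0,0,0,0,0.4,0,0,0,0,0.4,0,0,0,0,0.4]}}

```text
clock: 13.15
position: [0.5216, -0.1086, 0.0257]
ee_rot: [0.001, -0.123, 0.992, -0.001]
contact_force: [-1.2, 0.6, 6.5]
width: 0.0604
```

>>> {"method": "step_arm", "body": {"moves": [0,0,0,0,0.4,0,0,-0.06,0,0.4,0,0,-0.13,0,0.4,0,0,-0.15,0,0.4,0,0,-0.15,0,0.4]}}

```text
clock: 13.65
position: [0.522, -0.1089, 0.1012]
ee_rot: [0.002, -0.123, 0.992, -0.001]
contact_force: [-0.3, -0.3, -0.4]
width: 0.0603
```

```bash
python3 - <<'E'
from h import *
info();plan((.535,.1505,.098),103.8)
E
```

```text
t 13.65 pos [ 0.522  -0.1089  0.1012] h 104.09 F [-0.3 -0.3 -0.4] w 0.0603 q [-0.34  0.33  1.81  0.    0.99 -2.15]
to [0.535  0.1505 0.098 ] shift [-0.1514  0.4968  0.0055] twist 0.0016 h 104.09
```

>>> {"method": "step_arm", "body": {"moves": [-0.076,0.248,0,0,0.4,-0.076,0.248,0,0,0.4,-0.076,0.248,0,0,0.4,-0.076,0.248,0,0,0.4]}}

```text
clock: 14.05
position: [0.5258, 0.0246, 0.0974]
ee_rot: [-0.001, -0.125, 0.992, 0.001]
contact_force: [1.1, -0.5, -1.1]
width: 0.0604
```

>>> {"method": "step_arm", "body": {"moves": [-0.076,0.248,0,0,0.4,-0.076,0.248,0,0,0.4,-0.076,0.248,0,0,0.4,-0.076,0.248,0,0,0.4,-0.076,0.248,0,0,0.4]}}

```text
clock: 14.55
position: [0.5333, 0.1502, 0.0977]
ee_rot: [-0.001, -0.123, 0.992, -0.0]
contact_force: [0.5, -0.8, -0.3]
width: 0.0604
```

>>> {"method": "step_arm", "body": {"moves": [0,0,0,0,0.4,0,0,0,0,0.4,0,0,0,0,0.4]}}

```text
clock: 14.85
position: [0.5339, 0.1495, 0.0988]
ee_rot: [-0.0, -0.122, 0.993, -0.0]
contact_force: [-0.2, -0.2, 0.0]
width: 0.0603
```

```bash
python3 - <<'E'
from h import *
info();plan((.535,.1505,.0295),103.8)
E
```

```text
t 14.85 pos [0.5339 0.1495 0.0988] h 103.99 F [-0.2 -0.2  0. ] w 0.0603 q [ 0.15  0.37  1.77 -0.    1.01 -1.67]
to [0.535  0.1505 0.0295] shift [-0.0026  0.0015  0.1385] twist 0.0011 h 103.99
```

>>> {"method": "step_arm", "body": {"moves": [-0.002,0.001,0.07,0,0.4,-0.002,0.001,0.12,0,0.4,-0.002,0.001,0.136,0,0.4,-0.002,0.001,0.138,0,0.4,-0.002,0.001,0.138,0,0.4]}}

```text
clock: 15.35
position: [0.5352, 0.1511, 0.0303]
ee_rot: [0.0, -0.122, 0.992, 0.0]
contact_force: [0.6, -0.6, -0.1]
width: 0.0604
```

>>> {"method": "step_arm", "body": {"moves": [0,0,0,0,-1,0,0,0,0,-1,0,0,0,0,-1,0,0,-0.06,0,-1,0,0,-0.14,0,-1]}}

```text
clock: 15.85
position: [0.533, 0.1512, 0.0988]
ee_rot: [-0.003, -0.123, 0.992, -0.0]
contact_force: [0.8, 0.8, -0.2]
width: 0.0856
```

```bash
python3 - <<'E'
from h import *
info();plan((.634,.048,.13),13.8)
E
```

```text
t 15.85 pos [0.533  0.1512 0.0988] h 104.09 F [ 0.8  0.8 -0.2] w 0.0856 q [ 0.15  0.37  1.76  0.    1.02 -1.67]
to [0.634 0.048 0.13 ] shift [-0.1454 -0.2493 -0.0634] twist 0.5016 h 104.09
```

>>> {"method": "step_arm", "body": {"moves": [-0.145,-0.249,-0.063,0.2,-1,-0.145,-0.249,-0.063,0.2,-1,-0.145,-0.249,-0.063,0.2,-1,-0.145,-0.249,-0.063,0.2,-1,-0.145,-0.249,-0.063,0.2,-1]}}

```text
clock: 16.35
position: [0.6362, 0.0472, 0.1315]
ee_rot: [0.0, 0.192, 0.981, 0.0]
contact_force: [-0.4, -0.2, -0.4]
width: 0.0851
```

>>> {"method": "step_arm", "body": {"moves": [0,0,0,0.2,-1,0,0,0,0.2,-1,0,0,0,0.2,-1,0,0,0,0.2,-1,0,0,0,0.2,-1]}}

```text
clock: 16.85
position: [0.6342, 0.0494, 0.131]
ee_rot: [-0.001, 0.483, 0.876, -0.0]
contact_force: [-0.7, -0.2, 0.1]
width: 0.0853
```

>>> {"method": "step_arm", "body": {"moves": [0,0,0,0.101,-1,0,0,0,0.101,-1,0,0,0,0.101,-1,0,0,0,0.101,-1,0,0,0,0.101,-1]}}

```text
clock: 17.35
position: [0.6351, 0.0486, 0.1313]
ee_rot: [-0.0, 0.615, 0.789, -0.0]
contact_force: [-0.3, 0.2, -0.0]
width: 0.0854
```

```bash
python3 - <<'E'
from h import *
info();plan((.634,.048,.037),13.8)
d=get_image("top"); e=get_image("scene")
a=cv2.resize(d["frame"][195:295,195:295],None,fx=4,fy=4,interpolation=cv2.INTER_CUBIC)
b=cv2.resize(e["frame"][220:320,160:300],None,fx=4,fy=4,interpolation=cv2.INTER_CUBIC)[:, :400]
cv2.imwrite("pics/c1.png",np.hstack([a,b]))
for c in ((.675,.185),(.605,.168),(.535,.151)): print(ring(d,c,.004,"min"))
E
```

```text
t 17.35 pos [0.6351 0.0486 0.1313] h 14.12 F [-0.3  0.2 -0. ] w 0.0854 q [-0.03  0.45  1.54  0.    1.16 -0.28]
to [0.634 0.048 0.037] shift [-0.0007 -0.0024  0.1886] twist 0.0018 h 14.12
(array([0.67852642, 0.1852835 ]), np.float64(36.98045578239972))
(array([0.60637725, 0.16675919]), np.float64(28.227078807718186))
(array([0.55125504, 0.16262825]), np.float64(10.242613006802642))
```

View pics/c1.png

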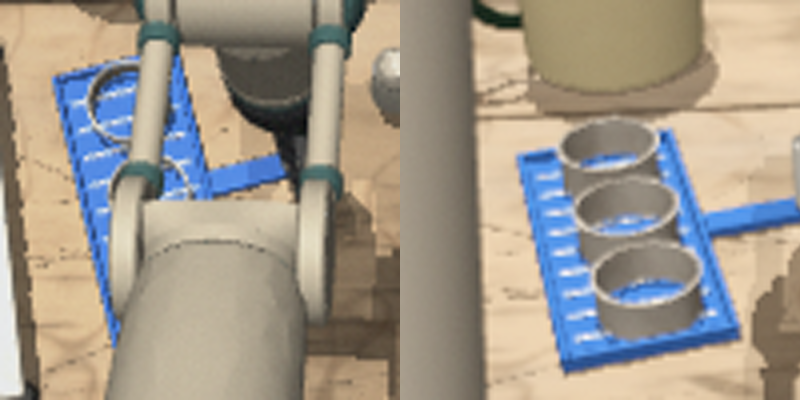

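The scene crop shows all three cutters flat in a row in the tray. Now I'll take the tray's grip.

>>> {"method": "step_arm", "body": {"moves": [-0.001,-0.002,0.09,0.0018,-1,-0.001,-0.002,0.16,0.0018,-1,-0.001,-0.002,0.186,0.0018,-1,-0.001,-0.002,0.186,0.0018,-1,-0.001,-0.002,0.186,0.0018,-1], "force": 70}}

```text
clock: 17.95
position: [0.6357, 0.0476, 0.0394]
ee_rot: [0.001, 0.618, 0.786, 0.001]
contact_force: [1.1, -0.4, -0.1]
width: 0.0856
```

>>> {"method": "step_arm", "body": {"moves": [0,0,0,0,1,0,0,0,0,1,0,0,0,0,1,0,0,0,0,1,0,0,0,0,1]}}

```text
clock: 18.45
position: [0.6346, 0.0475, 0.0388]
ee_rot: [0.0, 0.618, 0.786, 0.0]
contact_force: [-0.5, 0.1, 3.8]
width: 0.0152
```

>>> {"method": "step_arm", "body": {"moves": [0,0,0,0,1,0,0,0,0,1,0,0,0,0,1,0,0,0,0,1,0,0,0,0,1]}}

```text
clock: 18.95
position: [0.6346, 0.0475, 0.0387]
ee_rot: [0.0, 0.618, 0.786, 0.0]
contact_force: [-1.5, -1.0, 4.6]
width: 0.0151
```

```bash
python3 - <<'E'
from h import *
info()
E
```

```text
t 18.95 pos [0.6346 0.0475 0.0387] h 13.6 F [-1.5 -1.   4.6] w 0.0151 q [-0.03  0.53  1.64 -0.    0.96 -0.27]
```

```bash
python3 - <<'E'
from h import *
plan((.6138,.0547,.0387),7.2)
E
```

```text
to [0.6138 0.0547 0.0387] shift [ 0.0238 -0.0371 -0.0001] twist 0.0355 h 13.6
```

>>> {"method": "step_arm", "body": {"moves": [0.005,-0.007,0,0.007,1,0.01,-0.015,0,0.014,1,0.015,-0.022,0,0.021,1,0.02,-0.03,0,0.028,1,0.024,-0.037,0,0.0355,1]}}

```text
clock: 19.45
position: [0.6158, 0.0536, 0.039]
ee_rot: [0.002, 0.662, 0.75, 0.001]
contact_force: [3.0, -4.1, 4.2]
width: 0.0151
```

>>> {"method": "step_arm", "body": {"moves": [0,0,0,0,1,0,0,0,0,1,0,0,0,0,1]}}

```text
clock: 19.75
position: [0.6151, 0.054, 0.0389]
ee_rot: [0.001, 0.661, 0.75, 0.0]
contact_force: [1.1, -5.3, 5.8]
width: 0.0149
```

```bash
python3 - <<'E'
from h import *
info(); plan((.5955,.1995,.0387),7.2)
d=get_image("top"); e=get_image("scene")
a=cv2.resize(d["frame"][190:310,150:290],None,fx=3,fy=3,interpolation=cv2.INTER_CUBIC)
b=cv2.resize(e["frame"][210:330,80:300],None,fx=3,fy=3,interpolation=cv2.INTER_CUBIC)[:,-380:]
cv2.imwrite("pics/c2.png",np.hstack([a,b]))
E
```

```text
t 19.75 pos [0.6151 0.054  0.0389] h 7.18 F [ 1.1 -5.3  5.8] w 0.0149 q [-0.02  0.51  1.69 -0.    0.94 -0.15]
to [0.5955 0.1995 0.0387] shift [ 0.2936 -0.0025  0.    ] twist -0.0001 h 7.18
```

View pics/c2.png

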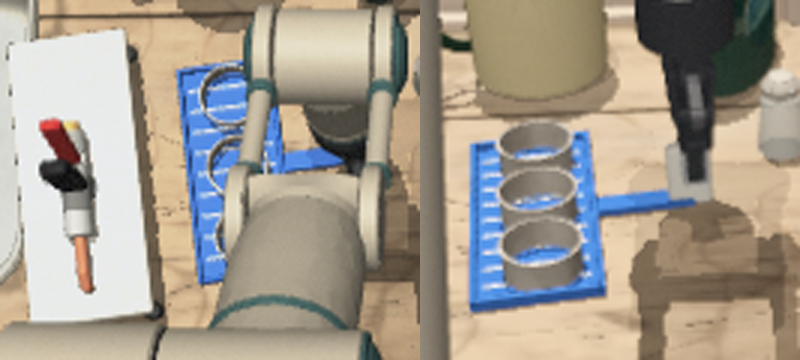

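```bash
python3 - <<'E'
from h import *
d=get_image("top")
print(unproj(d,[(209.3,213.3),(217,284.3)],.011).round(4).tolist())
print(proj(d,[(.7048,.2417,.011),(.4816,.2135,.011)]).round(1))
# sub-pixel board front edge: min-channel crossing per row
g=d["frame"].min(-1).astype(float)
pts=[]
for v in range(206,292,2):
    r=g[v,180:215]; i=np.argmin(np.diff(r)); pts.append((180+i+.5,v))
p=np.array(pts); k=np.polyfit(p[:,1],p[:,0],1); ok=abs(np.polyval(k,p[:,1])-p[:,0])<1.5; k=np.polyfit(p[ok,1],p[ok,0],1)
q=unproj(d,[(np.polyval(k,v),v) for v in(205,290)],.067)[:,:2]; dd=q[0]-q[1]; print(ok.sum(),q.round(4),np.degrees(np.arctan2(dd[1],dd[0])))
n=np.array([-dd[1],dd[0]])/np.linalg.norm(dd); print("n",n,"offset centre (.58,.3225) from front edge",(np.array([.58,.3225])-q[0])@n)
E
```

```text
[[0.7036, 0.2396, 0.011], [0.4821, 0.2113, 0.011]]
[[208.6 212.9]
 [216.3 284.5]]
43 [[0.7156 0.2839]
 [0.4585 0.2511]] 7.2691288282797055
n [-0.12653015  0.99196276] offset centre (.58,.3225) from front edge 0.05544192088399494
```

>>> {"method": "step_arm", "body": {"moves": [0.03,0,0,0,1,0.06,0,0,0,1,0.09,-0.001,0,0,1,0.12,-0.001,0,0,1,0.15,-0.001,0,0,1]}}

```text
clock: 20.4
position: [0.6047, 0.128, 0.039]
ee_rot: [0.002, 0.661, 0.75, -0.0]
contact_force: [1.6, -8.1, 6.0]
width: 0.015
```

>>> {"method": "step_arm", "body": {"moves": [0.03,0,0,0,1,0.06,0,0,0,1,0.09,-0.001,0,0,1,0.11,-0.001,0,0,1,0.125,-0.001,0,0,1]}}

```text
clock: 20.9
position: [0.5961, 0.1901, 0.039]
ee_rot: [0.001, 0.661, 0.751, -0.001]
contact_force: [0.4, -8.7, 7.7]
width: 0.0152
```

>>> {"method": "step_arm", "body": {"moves": [0.003,0,0,0,1,0.006,0,0,0,1,0.009,0,0,0,1,0.012,0,0,0,1,0.015,0,0,0,1]}}

```text
clock: 21.4
position: [0.5953, 0.1967, 0.039]
ee_rot: [0.001, 0.661, 0.75, -0.001]
contact_force: [1.0, -7.8, 7.4]
width: 0.0153
```

```bash
python3 - <<'E'
from h import *
info()
E
```

```text
t 21.4 pos [0.5953 0.1967 0.039 ] h 7.26 F [ 1.  -7.8  7.4] w 0.0153 q [ 0.21  0.52  1.66 -0.    0.95  0.09]
```

>>> {"method": "step_arm", "body": {"moves": [0.003,0,0,0,1,0.006,0,0,0,1,0.009,0,0,0,1,0.012,0,0,0,1]}}

```text
clock: 21.8
position: [0.5945, 0.2024, 0.039]
ee_rot: [0.002, 0.661, 0.75, -0.001]
contact_force: [2.4, -11.2, 8.1]
width: 0.015
```

>>> {"method": "step_arm", "body": {"moves": [0.003,0,0,0,1,0.006,0,0,0,1]}}

```text
clock: 22.0
position: [0.594, 0.2026, 0.039]
ee_rot: [0.003, 0.661, 0.751, -0.003]
contact_force: [0.9, -20.3, 9.0]
width: 0.015
```

>>> {"method": "step_arm", "body": {"moves": [0.003,0,0,0,1,0.006,0,0,0,1]}}

```text
clock: 22.2
position: [0.5939, 0.2027, 0.039]
ee_rot: [0.005, 0.66, 0.751, -0.005]
contact_force: [2.6, -29.8, 10.0]
width: 0.0152
```

Rail contact at grip y≈0.2027 (30 N); the tray is home. I'll relax the push, open and rise.

>>> {"method": "step_arm", "body": {"moves": [-0.009,0,0,0,1,-0.009,0,0,0,1,-0.009,0,0,0,-1,-0.009,0,0,0,-1,-0.009,0,0,0,-1]}}

```text
clock: 22.7
position: [0.5929, 0.2067, 0.0376]
ee_rot: [-0.001, 0.661, 0.75, -0.0]
contact_force: [0.6, -0.6, -0.4]
width: 0.0576
```

>>> {"method": "step_arm", "body": {"moves": [0,0,0,0,-1,0,0,0,0,-1,0,0,-0.08,0,-1,0,0,-0.18,0,-1,0,0,-0.28,0,-1]}}

```text
clock: 23.2
position: [0.593, 0.2063, 0.1792]
ee_rot: [-0.001, 0.661, 0.75, -0.001]
contact_force: [1.5, 0.1, -0.2]
width: 0.0855
```

>>> {"method": "step_arm", "body": {"moves": [0,0,-0.1,0,-1,0,0,-0.14,0,-1,0,0,-0.14,0,-1]}}

```text
clock: 23.5
position: [0.5955, 0.2069, 0.2529]
ee_rot: [0.002, 0.661, 0.75, 0.004]
contact_force: [0.7, 1.0, -0.5]
width: 0.0855
```

```bash
python3 - <<'E'
from h import *
info()
o=np.array([.579,.3245]); ex=np.array([-.1265,.992]); ey=np.array([-.992,-.1265])
sp=o+.003*ey; print("sq",sp)
d=snap("top","c3.png",(145,190,285,310),4)
for n,P in dict(gripTop=[(-.013,.006),(.013,.006),(.013,.022),(-.013,.022)]).items():
    print(n,proj(d,[(*(o+a*ex+b*ey),.177) for a,b in P]).round(1).tolist())
t=-.010-.086*np.sin(.22)-.005
print("trig top ctr",proj(d,[(*(o+t*ey),.067+.022+.084)]).round(1), "board corners",proj(d,[(*(o+a*ex+b*ey),.067) for a in(-.06,.06) for b in(-.145,.145)]).round(1).tolist())
e=snap("scene")
plan((*sp,.285),7.2)
E
```

```text
t 23.5 pos [0.5955 0.2069 0.2529] h 7.22 F [ 0.7  1.  -0.5] w 0.0855 q [0.22 0.35 1.37 0.   1.41 0.1 ]
sq [0.576024  0.3241205]
gripTop [[172.3, 243.8], [162.9, 245.1], [163.4, 250.7], [172.8, 249.4]]
trig top ctr [[166.7 230.9]] board corners [[191.8, 200.2], [201.5, 295.4], [152.0, 205.7], [160.4, 301.2]]
to [0.576  0.3241 0.285 ] shift [ 0.2383 -0.0044 -0.0742] twist 0.0001 h 7.22
```

View pics/c3.png

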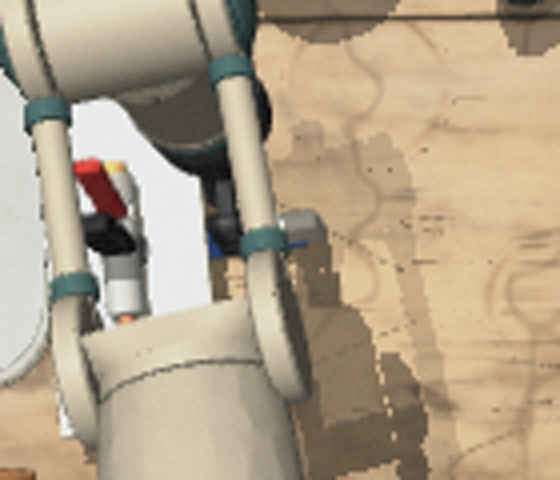

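Predicted board corners and trigger top match the picture to within about 1 px. Before coming down I want a closer look at the gun's nozzle.

```bash
python3 - <<'E'
from h import *
e=snap("scene","s4.png",(70,190,270,340),4)
o=np.array([.579,.3245]); ex=np.array([-.1265,.992]); ey=np.array([-.992,-.1265])
for z in(.067,.09,.11,.13,.152,.177): print(z,[proj(e,(*(o+b*ey),z)).round(0).tolist()[0] for b in(.022,.038,.05,.06)])
E
```

```text
0.067 [[143.0, 272.0], [142.0, 276.0], [142.0, 279.0], [141.0, 281.0]]
0.09 [[141.0, 263.0], [141.0, 267.0], [140.0, 270.0], [140.0, 273.0]]
0.11 [[140.0, 256.0], [139.0, 259.0], [138.0, 262.0], [138.0, 265.0]]
0.13 [[138.0, 248.0], [137.0, 251.0], [137.0, 254.0], [136.0, 257.0]]
0.152 [[136.0, 239.0], [136.0, 243.0], [135.0, 245.0], [135.0, 248.0]]
0.177 [[134.0, 229.0], [134.0, 232.0], [133.0, 235.0], [132.0, 238.0]]
```

View pics/s4.png

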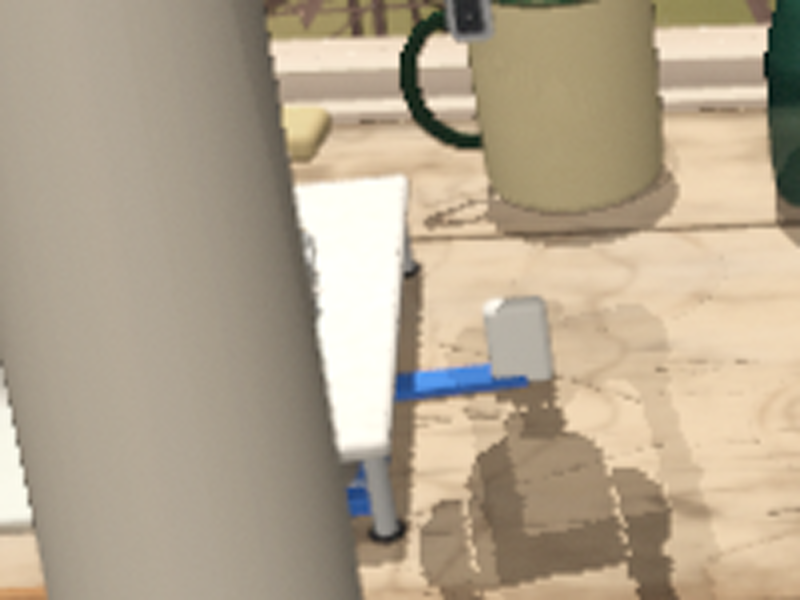

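The arm hides the gun from this angle. From scene1, its nozzle lies low, at z of about 0.1 or less, so the fingers at 0.135 and above clear it. Moving over the gun.

>>> {"method": "step_arm", "body": {"moves": [0.08,0.005,-0.02,0,-1,0.16,0.005,-0.02,0,-1,0.238,0.006,-0.02,0,-1,0.238,0.006,-0.02,0,-1,0.238,0.006,-0.02,0,-1]}}

```text
clock: 24.15
position: [0.5806, 0.3249, 0.2555]
ee_rot: [-0.001, 0.661, 0.751, -0.002]
contact_force: [0.6, -0.7, -0.6]
width: 0.0852
```

>>> {"method": "step_arm", "body": {"moves": [0,0,0,0,-1,0,0,0,0,-1,0,0,0,0,-1]}}

```text
clock: 24.45
position: [0.5819, 0.3234, 0.2582]
ee_rot: [-0.0, 0.662, 0.75, -0.0]
contact_force: [-0.3, -0.2, 0.3]
width: 0.0855
```

```bash
python3 - <<'E'
from h import *
info(); plan((.581,.3247,.147),7.2)
E
```

```text
t 24.45 pos [0.5819 0.3234 0.2582] h 7.12 F [-0.3 -0.2  0.3] w 0.0855 q [ 0.4   0.41  1.27 -0.    1.46  0.28]
to [0.581  0.3247 0.147 ] shift [ 0.0029 -0.0014  0.2224] twist -0.0005 h 7.12
```

>>> {"method": "step_arm", "body": {"moves": [0.003,-0.001,0.08,0,-1,0.003,-0.001,0.12,0,-1,0.003,-0.001,0.15,0,-1,0.003,-0.001,0.17,0,-1,0.003,-0.001,0.19,0,-1], "force": 30}}

```text
clock: 24.95
position: [0.5814, 0.3255, 0.1631]
ee_rot: [0.0, 0.662, 0.75, 0.0]
contact_force: [-0.4, -0.5, 0.2]
width: 0.0854
```

>>> {"method": "step_arm", "body": {"moves": [0,0,0.012,0,-1,0,0,0.024,0,-1,0,0,0.032,0,-1,0,0,0.032,0,-1]}}

```text
clock: 25.35
position: [0.5809, 0.3259, 0.1471]
ee_rot: [-0.0, 0.661, 0.75, -0.0]
contact_force: [-0.8, 0.9, 0.4]
width: 0.0856
```

>>> {"method": "step_arm", "body": {"moves": [0,-0.005,0,0,-1,0,-0.009,0,0,-1,0,-0.009,0,0,-1]}}

```text
clock: 25.65
position: [0.5763, 0.3255, 0.1478]
ee_rot: [0.0, 0.661, 0.75, 0.0]
contact_force: [0.0, 0.2, 0.6]
width: 0.0856
```

>>> {"method": "step_arm", "body": {"moves": [0,0,0,0,1,0,0,0,0,1,0,0,0,0,1,0,0,0,0,1,0,0,0,0,1], "force": 35}}

```text
clock: 26.15
position: [0.5798, 0.3263, 0.1503]
ee_rot: [0.002, 0.661, 0.75, 0.004]
contact_force: [4.3, 0.1, 8.1]
width: 0.0362
```

>>> {"method": "step_arm", "body": {"moves": [0,0,0,0,1,0,0,0,0,1,0,0,0,0,1,0,0,0,0,1,0,0,0,0,1]}}

```text
clock: 26.65
position: [0.5798, 0.3263, 0.1503]
ee_rot: [0.002, 0.661, 0.75, 0.004]
contact_force: [3.8, 1.1, 8.0]
width: 0.0364
```

>>> {"method": "step_arm", "body": {"moves": [0,0,0,0,1,0,0,0,0,1,0,0,0,0,1]}}

```text
clock: 26.95
position: [0.5798, 0.3263, 0.1503]
ee_rot: [0.002, 0.661, 0.75, 0.004]
contact_force: [4.2, 0.9, 7.9]
width: 0.0366
```

Finger opening is 36.4 mm, which fits 38 mm less the usual 2 mm under-reading, so the trigger is against its stop. Releasing and rising.

>>> {"method": "step_arm", "body": {"moves": [0,0,0,0,-1,0,0.004,0,0,-1,0,0.006,0,0,-1,0,0.006,0,0,-1,0,0.006,0,0,-1]}}

```text
clock: 27.45
position: [0.5786, 0.3256, 0.1472]
ee_rot: [-0.001, 0.661, 0.75, -0.001]
contact_force: [0.3, 0.1, -0.3]
width: 0.0853
```

>>> {"method": "step_arm", "body": {"moves": [0,0,0,0,-1,0,0,0,0,-1,0,0,-0.06,0,-1,0,0,-0.14,0,-1,0,0,-0.22,0,-1]}}

```text
clock: 27.95
position: [0.5789, 0.3256, 0.2581]
ee_rot: [-0.0, 0.661, 0.75, -0.001]
contact_force: [0.7, -0.0, 0.3]
width: 0.0855
```

```bash
python3 - <<'E'
from h import *
info(); plan((.5945,.2035,.25),7.2)
E
```

```text
t 27.95 pos [0.5789 0.3256 0.2581] h 7.21 F [ 0.7 -0.   0.3] w 0.0855 q [0.41 0.41 1.27 0.   1.46 0.28]
to [0.5945 0.2035 0.25  ] shift [-0.2462  0.0003  0.0163] twist 0.0 h 7.21
```

>>> {"method": "step_arm", "body": {"moves": [-0.09,0,0,0,-1,-0.18,0,0,0,-1,-0.246,0,0,0,-1,-0.246,0,0,0,-1,-0.246,0,0,0,-1]}}

```text
clock: 28.45
position: [0.5949, 0.2033, 0.2576]
ee_rot: [-0.0, 0.662, 0.75, 0.0]
contact_force: [-0.3, 0.7, 0.2]
width: 0.0855
```

>>> {"method": "step_arm", "body": {"moves": [0,0,0,0,-1,0,0,0,0,-1]}}

```text
clock: 28.65
position: [0.5947, 0.205, 0.2572]
ee_rot: [-0.0, 0.661, 0.751, 0.0]
contact_force: [-0.6, 0.0, -0.2]
width: 0.0856
```

```bash
python3 - <<'E'
from h import *
info(); plan((.594,.203,.0395),7.2)
E
```

```text
t 28.65 pos [0.5947 0.205  0.2572] h 7.28 F [-0.6  0.  -0.2] w 0.0856 q [0.22 0.35 1.36 0.   1.43 0.09]
to [0.594  0.203  0.0395] shift [-0.0039 -0.0017  0.4355] twist 0.0005 h 7.28
```

>>> {"method": "step_arm", "body": {"moves": [-0.004,-0.002,0.1,0,-1,-0.004,-0.002,0.2,0,-1,-0.004,-0.002,0.3,0,-1,-0.004,-0.002,0.37,0,-1,-0.004,-0.002,0.4,0,-1], "force": 70}}

```text
clock: 29.15
position: [0.5912, 0.2022, 0.0529]
ee_rot: [-0.002, 0.661, 0.751, -0.003]
contact_force: [1.2, -0.4, -0.1]
width: 0.0854
```

>>> {"method": "step_arm", "body": {"moves": [0,0,0.02,0,-1,0,0,0.033,0,-1,0,0,0.033,0,-1]}}

```text
clock: 29.45
position: [0.5943, 0.2022, 0.0407]
ee_rot: [-0.0, 0.661, 0.75, 0.0]
contact_force: [0.1, -0.7, -0.4]
width: 0.0853
```

>>> {"method": "step_arm", "body": {"moves": [0,0,0,0,1,0,0,0,0,1,0,0,0,0,1,0,0,0,0,1,0,0,0,0,1]}}

```text
clock: 29.95
position: [0.5942, 0.2015, 0.0413]
ee_rot: [0.0, 0.661, 0.75, 0.0]
contact_force: [-1.2, 1.4, 2.4]
width: 0.015
```

>>> {"method": "step_arm", "body": {"moves": [0,0,0,0,1,0,0,0,0,1,0,0,0,0,1,0,0,0,0,1,0,0,0,0,1]}}

```text
clock: 30.45
position: [0.5943, 0.2014, 0.0412]
ee_rot: [0.0, 0.661, 0.75, 0.0]
contact_force: [-1.6, -2.6, 5.7]
width: 0.0147
```

```bash
python3 - <<'E'
from h import *
info(); plan((.6145,.046,.0395),7.2)
E
```

```text
t 30.45 pos [0.5943 0.2014 0.0412] h 7.2 F [-1.6 -2.6  5.7] w 0.0147 q [ 0.22  0.52  1.66 -0.    0.96  0.09]
to [0.6145 0.046  0.0395] shift [-0.3135  0.0012  0.0035] twist 0.0 h 7.2
```

>>> {"method": "step_arm", "body": {"moves": [-0.02,0,0,0,1,-0.045,0,0,0,1,-0.07,0,0,0,1,-0.095,0,0,0,1,-0.12,0,0,0,1]}}

```text
clock: 30.95
position: [0.6021, 0.1423, 0.0409]
ee_rot: [-0.001, 0.662, 0.75, 0.001]
contact_force: [0.6, 5.6, 3.5]
width: 0.0149
```

>>> {"method": "step_arm", "body": {"moves": [-0.025,0,0,0,1,-0.05,0,0,0,1,-0.075,0,0,0,1,-0.1,0,0,0,1,-0.125,0,0,0,1]}}

```text
clock: 31.45
position: [0.6096, 0.0802, 0.0408]
ee_rot: [-0.001, 0.662, 0.75, 0.001]
contact_force: [-0.9, 5.3, 3.3]
width: 0.0148
```

>>> {"method": "step_arm", "body": {"moves": [-0.025,0,0,0,1,-0.05,0,0,0,1,-0.069,0,0,0,1,-0.069,0,0,0,1,-0.069,0,0,0,1]}}

```text
clock: 31.95
position: [0.6141, 0.0444, 0.0412]
ee_rot: [0.001, 0.661, 0.75, -0.0]
contact_force: [-0.1, 0.2, 4.9]
width: 0.0145
```

```bash
python3 - <<'E'
from h import *
info(); d=snap("top"); e=get_image("scene")
a=cv2.resize(d["frame"][190:310,150:290],None,fx=3,fy=3,interpolation=cv2.INTER_CUBIC)
b=cv2.resize(e["frame"][210:330,80:300],None,fx=3,fy=3,interpolation=cv2.INTER_CUBIC)[:,-380:]
cv2.imwrite("pics/c5.png",np.hstack([a,b]))
E
```

```text
t 31.95 pos [0.6141 0.0444 0.0412] h 7.18 F [-0.1  0.2  4.9] w 0.0145 q [-0.04  0.51  1.69 -0.    0.94 -0.16]
```

View pics/c5.png

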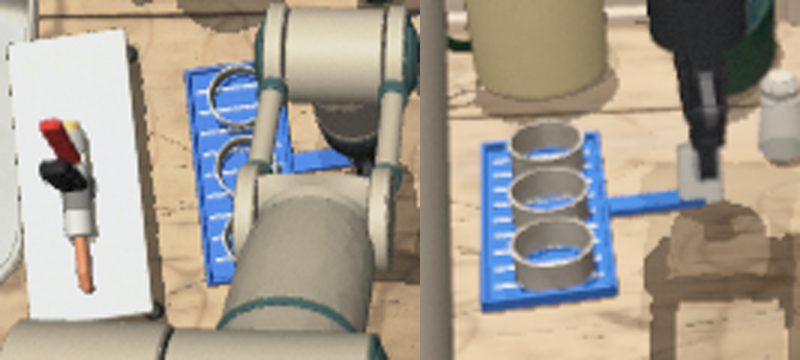

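The tray is out and clear of the overhang with all three cutters still flat. Releasing the grip, rising and turning towards the near cutter.

>>> {"method": "step_arm", "body": {"moves": [0,0,0,0,-1,0,0,0,0,-1,0,0,0,0,-1,0,0,0,0,-1,0,0,-0.08,0,-1], "force": 40}}

```text
clock: 32.55
position: [0.6096, 0.0459, 0.076]
ee_rot: [-0.005, 0.661, 0.75, -0.004]
contact_force: [-0.7, -0.6, -0.2]
width: 0.0849
```

>>> {"method": "step_arm", "body": {"moves": [0,0,-0.1,0,-1,0,0,-0.12,0.04,-1,0,0,-0.12,0.08,-1,0,0,-0.12,0.12,-1,0,0,-0.12,0.16,-1]}}

```text
clock: 33.05
position: [0.6138, 0.0458, 0.1409]
ee_rot: [0.0, 0.828, 0.56, -0.0]
contact_force: [-0.0, 1.0, 0.2]
width: 0.0856
```

>>> {"method": "step_arm", "body": {"moves": [0,0,0,0.2,-1,0,0,0,0.2,-1,0,0,0,0.2,-1,0,0,0,0.2,-1,0,0,0,0.2,-1]}}

```text
clock: 33.55
position: [0.6138, 0.0458, 0.1406]
ee_rot: [0.0, 0.96, 0.279, -0.0]
contact_force: [0.3, 0.3, -0.1]
width: 0.0854
```

```bash
python3 - <<'E'
from h import *
info(); plan((.40,-.12,.14),-82.8)
E
```

```text
t 33.55 pos [0.6138 0.0458 0.1406] h -57.66 F [ 0.3  0.3 -0.1] w 0.0854 q [-0.04  0.41  1.57 -0.    1.16  0.97]
to [ 0.4  -0.12  0.14] shift [-0.5386  0.0515  0.0015] twist 0.1397 h -57.66
```

>>> {"method": "step_arm", "body": {"moves": [-0.39,0.004,0,0.14,-1,-0.39,0.004,0,0.14,-1,-0.39,0.004,0,0.14,-1,-0.39,0.004,0,0.14,-1,-0.39,0.004,0,0.14,-1]}}

```text
clock: 34.05
position: [0.4445, -0.0615, 0.1403]
ee_rot: [-0.0, 0.998, 0.063, -0.003]
contact_force: [0.3, 0.7, 0.3]
width: 0.0856
```

```bash
python3 - <<'E'
from h import *
info(); d=snap("top")
for c in ((.673,.179),(.598,.170),(.527,.161)): print([ring(d,c,.004,k) for k in (2,"min")])
m=(d["frame"][...,0].astype(int)-d["frame"][...,2]>60).astype(np.uint8); m[:190]=0;m[310:]=0
m=cv2.morphologyEx(m,cv2.MORPH_CLOSE,np.ones((9,9),np.uint8));m=cv2.morphologyEx(m,cv2.MORPH_OPEN,np.ones((13,13),np.uint8))
c=max(cv2.findContours(m,0,1)[0],key=cv2.contourArea).reshape(-1,2); print(cv2.minAreaRect((unproj(d,c,.011)[:,:2]*1000).astype(np.float32)))
plan((.527,.161,.1),-82.8)
E
```

```text
t 34.05 pos [ 0.4445 -0.0615  0.1403] h -82.83 F [0.3 0.7 0.3] w 0.0856 q [-0.29  0.18  1.92 -0.    1.04  1.16]
[(array([0.67310767, 0.17588793]), np.float64(58.72664414433138)), (array([0.67355133, 0.17603211]), np.float64(58.49514126802716))]
[(array([0.59971435, 0.16713036]), np.float64(77.61394212757904)), (array([0.59977883, 0.16749704]), np.float64(73.34904977026528))]
[(array([0.52764441, 0.157782  ]), np.float64(73.20243946941503)), (array([0.5277574 , 0.15807675]), np.float64(69.13846309428429))]
((599.23291015625, 169.04876708984375), (224.21591186523438, 103.5850601196289), 6.783550262451172)
to [0.527 0.161 0.1  ] shift [ 0.2122 -0.4209  0.0817] twist -0.0002 h -82.84
```

>>> {"method": "step_arm", "body": {"moves": [0.213,-0.414,0.08,0,-1,0.213,-0.414,0.08,0,-1,0.213,-0.414,0.08,0,-1,0.213,-0.414,0.08,0,-1,0.213,-0.414,0.08,0,-1]}}

```text
clock: 34.6
position: [0.5321, 0.1626, 0.1003]
ee_rot: [-0.001, 0.998, 0.065, 0.001]
contact_force: [0.3, -1.5, 0.8]
width: 0.085
```

>>> {"method": "step_arm", "body": {"moves": [0,0,0,0,-1,0,0,0,0,-1,0,0,0,0,-1]}}

```text
clock: 34.9
position: [0.5301, 0.1582, 0.1008]
ee_rot: [0.0, 0.998, 0.063, -0.0]
contact_force: [0.1, 0.6, -0.6]
width: 0.0858
```

```bash
python3 - <<'E'
from h import *
info(); plan((.5277,.158,.0285),-82.8)
E
```

```text
t 34.9 pos [0.5301 0.1582 0.1008] h -82.75 F [ 0.1  0.6 -0.6] w 0.0858 q [ 0.16  0.36  1.77 -0.    1.01  1.61]
to [0.5277 0.158  0.0285] shift [-0.0047 -0.0002  0.1445] twist 0.0003 h -82.75
```

>>> {"method": "step_arm", "body": {"moves": [-0.004,0,0.07,0,-1,-0.004,0,0.12,0,-1,-0.004,0,0.142,0,-1,-0.004,0,0.143,0,-1,-0.004,0,0.143,0,-1]}}

```text
clock: 35.4
position: [0.5288, 0.1577, 0.0301]
ee_rot: [-0.0, 0.998, 0.062, 0.001]
contact_force: [1.2, -0.3, 0.2]
width: 0.0851
```

>>> {"method": "step_arm", "body": {"moves": [0,0,0,0,0.4,0,0,0,0,0.4,0,0,0,0,0.4,0,0,0,0,0.4,0,0,0,0,0.4]}}

```text
clock: 35.9
position: [0.5291, 0.1582, 0.0312]
ee_rot: [0.0, 0.998, 0.063, 0.002]
contact_force: [-1.2, -1.2, 6.0]
width: 0.06
```

>>> {"method": "step_arm", "body": {"moves": [0,0,0,0,0.4,0,0,-0.06,0,0.4,0,0,-0.13,0,0.4,0,0,-0.15,0,0.4,0,0,-0.15,0,0.4]}}

```text
clock: 36.4
position: [0.5295, 0.1585, 0.1067]
ee_rot: [-0.0, 0.998, 0.063, 0.003]
contact_force: [-0.1, 0.4, -0.7]
width: 0.0601
```

```bash
python3 - <<'E'
from h import *
info(); plan((.4286,-.2738,.1),-82.4)
E
```

```text
t 36.4 pos [0.5295 0.1585 0.1067] h -82.79 F [-0.1  0.4 -0.7] w 0.0601 q [0.16 0.35 1.76 0.   1.02 1.61]
to [ 0.4286 -0.2738  0.1   ] shift [-0.3089  0.8324  0.0115] twist -0.0021 h -82.79
```

>>> {"method": "step_arm", "body": {"moves": [-0.154,0.416,0,0,0.4,-0.154,0.416,0,0,0.4,-0.154,0.416,0,0,0.4,-0.154,0.416,0,0,0.4,-0.154,0.416,0,0,0.4]}}

```text
clock: 36.9
position: [0.4755, -0.0607, 0.103]
ee_rot: [0.0, 0.998, 0.062, -0.002]
contact_force: [0.9, 0.4, -0.4]
width: 0.0604
```

>>> {"method": "step_arm", "body": {"moves": [-0.154,0.416,0,0,0.4,-0.154,0.416,0,0,0.4,-0.154,0.416,0,0,0.4,-0.154,0.416,0,0,0.4,-0.154,0.416,0,0,0.4]}}

```text
clock: 37.4
position: [0.426, -0.2774, 0.1031]
ee_rot: [0.0, 0.998, 0.061, -0.001]
contact_force: [0.1, 0.1, -0.7]
width: 0.06
```

>>> {"method": "step_arm", "body": {"moves": [0,0,0,0,0.4,0,0,0,0,0.4,0,0,0,0,0.4]}}

```text
clock: 37.7
position: [0.4269, -0.2722, 0.1035]
ee_rot: [-0.001, 0.998, 0.063, -0.001]
contact_force: [0.3, 0.8, 0.1]
width: 0.0603
```

```bash
python3 - <<'E'
from h import *
info(); plan((.4286,-.2738,.034),-82.4)
d=get_image("top")
for c in ((.673,.176),(.5997,.1673)): print(ring(d,c,.004,2))
E
```

```text
t 37.7 pos [ 0.4269 -0.2722  0.1035] h -82.75 F [0.3 0.8 0.1] w 0.0603 q [-0.71  0.3   1.86  0.    0.98  0.74]
to [ 0.4286 -0.2738  0.034 ] shift [0.003  0.0039 0.139 ] twist -0.0019 h -82.75
(array([0.67310908, 0.17588728]), np.float64(56.783427844930635))
(array([0.59971563, 0.16713035]), np.float64(75.63930697426852))
```

>>> {"method": "step_arm", "body": {"moves": [0.002,0.003,0.07,0,0.4,0.002,0.003,0.12,0,0.4,0.002,0.003,0.136,0,0.4,0.002,0.003,0.139,0,0.4,0.002,0.003,0.139,0,0.4]}}

```text
clock: 38.25
position: [0.4292, -0.275, 0.0354]
ee_rot: [0.0, 0.998, 0.063, 0.0]
contact_force: [-1.0, 0.2, 0.5]
width: 0.0601
```

>>> {"method": "step_arm", "body": {"moves": [0,0,0,0,-1,0,0,0,0,-1,0,0,0,0,-1,0,0,-0.06,0,-1,0,0,-0.14,0,-1]}}

```text
clock: 38.75
position: [0.4272, -0.2742, 0.1042]
ee_rot: [-0.002, 0.998, 0.063, -0.002]
contact_force: [0.4, -1.3, -0.6]
width: 0.0853
```

```bash
python3 - <<'E'
from h import *
info(); plan((.599,.167,.1),-82.8)
E
```

```text
t 38.75 pos [ 0.4272 -0.2742  0.1042] h -82.81 F [ 0.4 -1.3 -0.6] w 0.0853 q [-0.71  0.3   1.86  0.    0.99  0.74]
to [0.599 0.167 0.1  ] shift [ 0.4512 -0.8325  0.01  ] twist -0.0001 h -82.81
```

>>> {"method": "step_arm", "body": {"moves": [0.225,-0.416,0,0,-1,0.225,-0.416,0,0,-1,0.225,-0.416,0,0,-1,0.225,-0.416,0,0,-1,0.225,-0.416,0,0,-1]}}

```text
clock: 39.25
position: [0.5149, -0.0522, 0.1055]
ee_rot: [-0.0, 0.998, 0.063, 0.001]
contact_force: [-0.2, -0.4, -0.4]
width: 0.0852
```

>>> {"method": "step_arm", "body": {"moves": [0.225,-0.416,0,0,-1,0.225,-0.416,0,0,-1,0.225,-0.416,0,0,-1,0.225,-0.416,0,0,-1,0.225,-0.416,0,0,-1]}}

```text
clock: 39.75
position: [0.6006, 0.1688, 0.1053]
ee_rot: [-0.0, 0.998, 0.064, 0.001]
contact_force: [0.4, 0.2, 0.3]
width: 0.0856
```

>>> {"method": "step_arm", "body": {"moves": [0,0,0,0,-1,0,0,0,0,-1,0,0,0,0,-1]}}

```text
clock: 40.05
position: [0.599, 0.1646, 0.1048]
ee_rot: [0.0, 0.998, 0.063, -0.0]
contact_force: [0.1, -1.1, -0.2]
width: 0.0855
```

```bash
python3 - <<'E'
from h import *
info(); plan((.5997,.1672,.0295),-82.8)
d=get_image("top"); print(ring(d,(.4286,-.2738),.006,2),ring(d,(.4286,-.2738),.006,"min"))
E
```

```text
t 40.05 pos [0.599  0.1646 0.1048] h -82.83 F [ 0.1 -1.1 -0.2] w 0.0855 q [ 0.16  0.45  1.61 -0.    1.09  1.6 ]
to [0.5997 0.1672 0.0295] shift [ 0.0023 -0.005   0.1506] twist -0.0002 h -82.83
(array([ 0.42866522, -0.27910128]), np.float64(48.01288417312968)) (array([ 0.42894104, -0.27941865]), np.float64(33.68376096278541))
```

>>> {"method": "step_arm", "body": {"moves": [0.002,-0.004,0.07,0,-1,0.002,-0.004,0.125,0,-1,0.002,-0.004,0.149,0,-1,0.002,-0.004,0.15,0,-1,0.002,-0.004,0.15,0,-1]}}

```text
clock: 40.6
position: [0.601, 0.1672, 0.0306]
ee_rot: [-0.0, 0.998, 0.062, 0.001]
contact_force: [0.0, 0.6, 0.2]
width: 0.0856
```

>>> {"method": "step_arm", "body": {"moves": [0,0,0,0,0.4,0,0,0,0,0.4,0,0,0,0,0.4,0,0,0,0,0.4,0,0,0,0,0.4]}}

```text
clock: 41.1
position: [0.6015, 0.1679, 0.032]
ee_rot: [-0.0, 0.998, 0.063, 0.002]
contact_force: [-0.7, -0.8, 4.9]
width: 0.0604
```

>>> {"method": "step_arm", "body": {"moves": [0,0,0,0,0.4,0,0,-0.06,0,0.4,0,0,-0.13,0,0.4,0,0,-0.15,0,0.4,0,0,-0.15,0,0.4]}}

```text
clock: 41.6
position: [0.602, 0.1682, 0.1075]
ee_rot: [-0.0, 0.998, 0.063, 0.003]
contact_force: [-0.3, 0.8, -1.1]
width: 0.06
```

```bash
python3 - <<'E'
from h import *
info(); plan((.494,-.341,.105),-82.4)
E
```

```text
t 41.6 pos [0.602  0.1682 0.1075] h -82.79 F [-0.3  0.8 -1.1] w 0.06 q [0.16 0.45 1.6  0.   1.09 1.61]
to [ 0.494 -0.341  0.105] shift [-0.3421  0.9832  0.0028] twist -0.0022 h -82.79
```

>>> {"method": "step_arm", "body": {"moves": [-0.135,0.253,0,0,0.4,-0.135,0.253,0,0,0.4,-0.135,0.253,0,0,0.4,-0.135,0.253,0,0,0.4]}}

```text
clock: 42.0
position: [0.5456, 0.0299, 0.1032]
ee_rot: [0.001, 0.998, 0.061, -0.003]
contact_force: [-0.1, 1.0, -0.3]
width: 0.06
```

>>> {"method": "step_arm", "body": {"moves": [-0.135,0.253,0,0,0.4,-0.135,0.253,0,0,0.4,-0.135,0.253,0,0,0.4,-0.135,0.253,0,0,0.4]}}

```text
clock: 42.4
position: [0.4961, -0.1035, 0.1037]
ee_rot: [0.0, 0.998, 0.06, -0.001]
contact_force: [0.6, 1.3, -0.3]
width: 0.0603
```

>>> {"method": "step_arm", "body": {"moves": [-0.072,0.477,0,0,0.4,-0.072,0.477,0,0,0.4,-0.072,0.477,0,0,0.4,-0.072,0.477,0,0,0.4,-0.072,0.477,0,0,0.4]}}

```text
clock: 42.9
position: [0.4928, -0.3427, 0.1037]
ee_rot: [-0.0, 0.998, 0.063, -0.0]
contact_force: [1.0, 0.5, 0.1]
width: 0.0602
```

>>> {"method": "step_arm", "body": {"moves": [0,0,0,0,0.4,0,0,0,0,0.4,0,0,0,0,0.4]}}

```text
clock: 43.2
position: [0.4923, -0.3391, 0.1038]
ee_rot: [-0.001, 0.998, 0.063, -0.001]
contact_force: [0.1, 0.2, -0.7]
width: 0.0603
```

```bash
python3 - <<'E'
from h import *
info(); plan((.494,-.341,.035),-82.4)
d=get_image("top"); print(ring(d,(.673,.176),.004,2))
E
```

```text
t 43.2 pos [ 0.4923 -0.3391  0.1038] h -82.75 F [ 0.1  0.2 -0.7] w 0.0603 q [-0.72  0.42  1.66  0.    1.07  0.72]
to [ 0.494 -0.341  0.035] shift [0.0031 0.0045 0.1377] twist -0.0019 h -82.75
(array([0.67310662, 0.17588802]), np.float64(57.01387779405032))
```

>>> {"method": "step_arm", "body": {"moves": [0.002,0.004,0.07,0,0.4,0.002,0.004,0.12,0,0.4,0.002,0.004,0.135,0,0.4,0.002,0.004,0.138,0,0.4,0.002,0.004,0.138,0,0.4]}}

```text
clock: 43.75
position: [0.4943, -0.3428, 0.0366]
ee_rot: [0.0, 0.998, 0.063, 0.0]
contact_force: [-0.7, 0.9, 0.3]
width: 0.0598
```

>>> {"method": "step_arm", "body": {"moves": [0,0,0,0,-1,0,0,0,0,-1,0,0,0,0,-1,0,0,-0.06,0,-1,0,0,-0.14,0,-1]}}

```text
clock: 44.25
position: [0.4923, -0.3421, 0.1048]
ee_rot: [-0.002, 0.998, 0.063, -0.002]
contact_force: [-0.1, -0.9, 0.4]
width: 0.0854
```

```bash
python3 - <<'E'
from h import *
info(); plan((.52,-.06,.105),-82.8); plan((.673,.176,.105),-82.8)
E
```

```text
t 44.25 pos [ 0.4923 -0.3421  0.1048] h -82.82 F [-0.1 -0.9  0.4] w 0.0854 q [-0.72  0.42  1.65  0.    1.07  0.72]
to [ 0.52  -0.06   0.105] shift [ 0.1256 -0.5528  0.0014] twist -0.0001 h -82.82
to [0.673 0.176 0.105] shift [ 0.4882 -0.9828  0.0018] twist -0.0001 h -82.82
```

>>> {"method": "step_arm", "body": {"moves": [0.063,-0.276,0,0,-1,0.063,-0.276,0,0,-1,0.063,-0.276,0,0,-1,0.063,-0.276,0,0,-1]}}

```text
clock: 44.65
position: [0.5068, -0.1973, 0.1063]
ee_rot: [-0.001, 0.998, 0.065, -0.0]
contact_force: [0.4, 0.2, 0.6]
width: 0.0854
```

>>> {"method": "step_arm", "body": {"moves": [0.063,-0.276,0,0,-1,0.063,-0.276,0,0,-1,0.063,-0.276,0,0,-1,0.063,-0.276,0,0,-1]}}

```text
clock: 45.05
position: [0.5215, -0.0576, 0.1062]
ee_rot: [-0.001, 0.998, 0.065, 0.0]
contact_force: [-0.0, -0.9, 0.6]
width: 0.0854
```

>>> {"method": "step_arm", "body": {"moves": [0.181,-0.215,0,0,-1,0.181,-0.215,0,0,-1,0.181,-0.215,0,0,-1,0.181,-0.215,0,0,-1]}}

```text
clock: 45.45
position: [0.6018, 0.059, 0.1062]
ee_rot: [-0.0, 0.998, 0.064, 0.002]
contact_force: [0.1, -0.4, 0.3]
width: 0.0855
```

>>> {"method": "step_arm", "body": {"moves": [0.181,-0.215,0,0,-1,0.181,-0.215,0,0,-1,0.181,-0.215,0,0,-1,0.181,-0.215,0,0,-1,0.181,-0.215,0,0,-1]}}

```text
clock: 45.95
position: [0.6744, 0.1733, 0.1053]
ee_rot: [0.001, 0.998, 0.063, -0.0]
contact_force: [-1.0, -0.6, 0.6]
width: 0.0851
```

>>> {"method": "step_arm", "body": {"moves": [0,0,0,0,-1,0,0,0,0,-1]}}

```text
clock: 46.15
position: [0.6736, 0.1726, 0.106]
ee_rot: [0.0, 0.998, 0.062, -0.0]
contact_force: [0.1, -0.1, -1.4]
width: 0.0852
```

```bash
python3 - <<'E'
from h import *
info(); plan((.673,.176,.0295),-82.8)
d=get_image("top"); print(ring(d,(.4286,-.279),.006,2),ring(d,(.494,-.343),.006,2))
E
```

```text
t 46.15 pos [0.6736 0.1726 0.106 ] h -82.9 F [ 0.1 -0.1 -1.4] w 0.0852 q [ 0.15  0.55  1.42 -0.    1.17  1.6 ]
to [0.673  0.176  0.0295] shift [-0.0002 -0.007   0.153 ] twist -0.0006 h -82.9
(array([ 0.42867695, -0.27913892]), np.float64(48.65919958869779)) (array([ 0.49348057, -0.34717745]), np.float64(49.874497491523925))
```

>>> {"method": "step_arm", "body": {"moves": [0,-0.006,0.07,0,-1,0,-0.006,0.125,0,-1,0,-0.006,0.151,0,-1,0,-0.006,0.152,0,-1,0,-0.006,0.152,0,-1]}}

```text
clock: 46.7
position: [0.6744, 0.1773, 0.0307]
ee_rot: [-0.0, 0.998, 0.063, 0.001]
contact_force: [-0.7, -0.3, 0.8]
width: 0.0852
```

>>> {"method": "step_arm", "body": {"moves": [0,0,0,0,0.4,0,0,0,0,0.4,0,0,0,0,0.4,0,0,0,0,0.4,0,0,0,0,0.4]}}

```text
clock: 47.2
position: [0.6749, 0.1778, 0.0322]
ee_rot: [-0.0, 0.998, 0.063, 0.002]
contact_force: [-0.6, -1.1, 5.7]
width: 0.0599
```

>>> {"method": "step_arm", "body": {"moves": [0,0,0,0,0.4,0,0,-0.06,0,0.4,0,0,-0.13,0,0.4,0,0,-0.15,0,0.4,0,0,-0.15,0,0.4]}}

```text
clock: 47.7
position: [0.6753, 0.1779, 0.1077]
ee_rot: [-0.0, 0.998, 0.063, 0.003]
contact_force: [0.0, -0.3, -0.4]
width: 0.0603
```

```bash
python3 - <<'E'
from h import *
info(); plan((.50,-.1,.105),-82.8); plan((.4484,-.4194,.105),-82.4)
E
```

```text
t 47.7 pos [0.6753 0.1779 0.1077] h -82.79 F [ 0.  -0.3 -0.4] w 0.0603 q [0.16 0.55 1.42 0.   1.17 1.6 ]
to [ 0.5   -0.1    0.105] shift [-0.4176  0.5075  0.0029] twist 0.0 h -82.79
to [ 0.4484 -0.4194  0.105 ] shift [-0.6002  1.1283  0.0017] twist -0.0022 h -82.79
```

>>> {"method": "step_arm", "body": {"moves": [-0.209,0.254,0,0,0.4,-0.209,0.254,0,0,0.4,-0.209,0.254,0,0,0.4,-0.209,0.254,0,0,0.4,-0.209,0.254,0,0,0.4]}}

```text
clock: 48.2
position: [0.5839, 0.0369, 0.1037]
ee_rot: [-0.0, 0.998, 0.061, -0.002]
contact_force: [-0.3, -0.2, 0.5]
width: 0.0602
```

>>> {"method": "step_arm", "body": {"moves": [-0.209,0.254,0,0,0.4,-0.209,0.254,0,0,0.4,-0.209,0.254,0,0,0.4,-0.209,0.254,0,0,0.4,-0.209,0.254,0,0,0.4]}}

```text
clock: 48.7
position: [0.4984, -0.1012, 0.1045]
ee_rot: [-0.0, 0.998, 0.061, 0.0]
contact_force: [1.1, -0.2, -0.1]
width: 0.0599
```

>>> {"method": "step_arm", "body": {"moves": [-0.091,0.31,0,0,0.4,-0.091,0.31,0,0,0.4,-0.091,0.31,0,0,0.4,-0.091,0.31,0,0,0.4,-0.091,0.31,0,0,0.4]}}

```text
clock: 49.2
position: [0.4743, -0.2609, 0.1044]
ee_rot: [-0.0, 0.998, 0.062, 0.001]
contact_force: [0.1, 0.5, -0.1]
width: 0.0601
```

>>> {"method": "step_arm", "body": {"moves": [-0.091,0.31,0,0,0.4,-0.091,0.31,0,0,0.4,-0.091,0.31,0,0,0.4,-0.091,0.31,0,0,0.4,-0.091,0.31,0,0,0.4]}}

```text
clock: 49.7
position: [0.4481, -0.4193, 0.1042]
ee_rot: [-0.001, 0.998, 0.062, 0.0]
contact_force: [-0.1, 0.3, -0.8]
width: 0.0604
```

>>> {"method": "step_arm", "body": {"moves": [0,0,0,0,0.4,0,0,0,0,0.4]}}

```text
clock: 49.9
position: [0.4476, -0.4166, 0.1046]
ee_rot: [-0.001, 0.998, 0.064, -0.0]
contact_force: [-0.4, 0.4, -0.9]
width: 0.0601
```

```bash
python3 - <<'E'
from h import *
info(); plan((.4484,-.4194,.035),-82.4)
E
```

```text
t 49.9 pos [ 0.4476 -0.4166  0.1046] h -82.67 F [-0.4  0.4 -0.9] w 0.0601 q [-0.86  0.44  1.63  0.    1.08  0.58]
to [ 0.4484 -0.4194  0.035 ] shift [0.001  0.006  0.1392] twist -0.0015 h -82.67
```

>>> {"method": "step_arm", "body": {"moves": [0.001,0.002,0.07,0,0.4,0.001,0.002,0.12,0,0.4,0.001,0.002,0.136,0,0.4,0.001,0.002,0.139,0,0.4,0.001,0.002,0.139,0,0.4]}}

```text
clock: 50.4
position: [0.4482, -0.4201, 0.036]
ee_rot: [0.0, 0.998, 0.063, 0.0]
contact_force: [-0.3, -0.8, -0.3]
width: 0.0601
```

>>> {"method": "step_arm", "body": {"moves": [0,0,0,0,-1,0,0,0,0,-1,0,0,0,0,-1,0,0,-0.06,0,-1,0,0,-0.14,0,-1]}}

```text
clock: 50.9
position: [0.4462, -0.4193, 0.1041]
ee_rot: [-0.002, 0.998, 0.063, -0.002]
contact_force: [0.0, 0.1, 0.5]
width: 0.0853
```

```bash
python3 - <<'E'
from h import *
info(); plan((.52,-.06,.13),7.2); plan((.614,.0455,.13),7.2)
E
```

```text
t 50.9 pos [ 0.4462 -0.4193  0.1041] h -82.82 F [0.  0.1 0.5] w 0.0853 q [-0.87  0.44  1.62  0.    1.08  0.58]
to [ 0.52 -0.06  0.13] shift [ 0.2361 -0.6947 -0.0493] twist -0.5001 h -82.82
to [0.614  0.0455 0.13  ] shift [ 0.4491 -0.8805 -0.049 ] twist -0.5001 h -82.82
```

>>> {"method": "step_arm", "body": {"moves": [0.118,-0.347,-0.025,0,-1,0.118,-0.347,-0.025,0,-1,0.118,-0.347,-0.025,0,-1,0.118,-0.347,-0.025,0,-1,0.118,-0.347,-0.025,0,-1]}}

```text
clock: 51.4
position: [0.4843, -0.2368, 0.1186]
ee_rot: [-0.001, 0.998, 0.065, 0.0]
contact_force: [-0.0, -0.0, 0.7]
width: 0.0855
```

>>> {"method": "step_arm", "body": {"moves": [0.118,-0.347,-0.025,0,-1,0.118,-0.347,-0.025,0,-1,0.118,-0.347,-0.025,0,-1,0.118,-0.347,-0.025,0,-1,0.118,-0.347,-0.025,0,-1]}}

```text
clock: 51.9
position: [0.5219, -0.0585, 0.131]
ee_rot: [-0.0, 0.998, 0.065, 0.001]
contact_force: [0.1, -1.4, -0.4]
width: 0.0858
```

>>> {"method": "step_arm", "body": {"moves": [0.213,-0.186,0,-0.2,-1,0.213,-0.186,0,-0.2,-1,0.213,-0.186,0,-0.2,-1,0.213,-0.186,0,-0.2,-1,0.213,-0.186,0,-0.2,-1]}}

```text
clock: 52.4
position: [0.6159, 0.0435, 0.1299]
ee_rot: [0.0, 0.929, 0.369, -0.0]
contact_force: [-0.9, -0.1, -0.5]
width: 0.0857
```

>>> {"method": "step_arm", "body": {"moves": [0,0,0,-0.2,-1,0,0,0,-0.2,-1,0,0,0,-0.2,-1,0,0,0,-0.2,-1,0,0,0,-0.2,-1]}}

```text
clock: 52.9
position: [0.6146, 0.0422, 0.1304]
ee_rot: [0.0, 0.771, 0.636, -0.0]
contact_force: [0.3, 0.0, -0.0]
width: 0.0855
```

>>> {"method": "step_arm", "body": {"moves": [0,0,0,-0.1,-1,0,0,0,-0.1,-1,0,0,0,-0.1,-1,0,0,0,-0.1,-1,0,0,0,-0.1,-1]}}

```text
clock: 53.4
position: [0.6149, 0.0437, 0.1303]
ee_rot: [-0.0, 0.663, 0.749, -0.0]
contact_force: [0.9, -0.9, 0.6]
width: 0.0855
```

```bash
python3 - <<'E'
from h import *
info(); plan((.614,.0455,.041),7.2)
d=snap("top","c6.png",(270,200,480,330),3.5)
M=np.array([.4662,-.3444]); a=np.radians(7.6); ex=np.array([np.cos(a),np.sin(a)]); ey=np.array([-ex[1],ex[0]])
for c in((.4287,-.279),(.4935,-.347),(.448,-.424)):
    x,f=ring(d,c,.006,2); print(x.round(4),round(f),"mat frame",((x-M)@ex).round(4),((x-M)@ey).round(4))
E
```

```text
t 53.4 pos [0.6149 0.0437 0.1303] h 6.98 F [ 0.9 -0.9  0.6] w 0.0855 q [-0.04  0.42  1.59 -0.    1.14 -0.16]
to [0.614  0.0455 0.041 ] shift [ 0.0038 -0.0013  0.1787] twist -0.0012 h 6.98
[ 0.4287 -0.279 ] 48 mat frame -0.0285 0.0698
[ 0.4935 -0.3472] 49 mat frame 0.0267 -0.0064
[ 0.4473 -0.424 ] 52 mat frame -0.0292 -0.0764
```

View pics/c6.png

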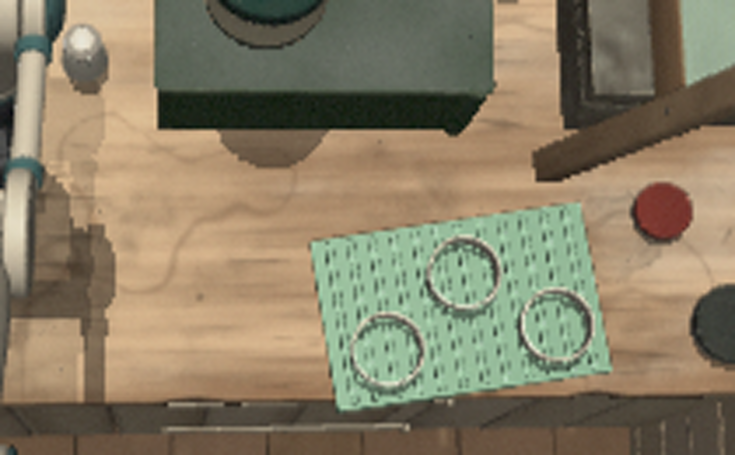

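All three cutters lie flat, apart and within the mat limits; the shaker and tin are where they were. Now the empty tray.

>>> {"method": "step_arm", "body": {"moves": [0.004,-0.001,0.08,0,-1,0.004,-0.001,0.14,0,-1,0.004,-0.001,0.178,0,-1,0.004,-0.001,0.178,0,-1,0.004,-0.001,0.178,0,-1], "force": 70}}

```text
clock: 53.95
position: [0.6146, 0.0461, 0.0415]
ee_rot: [0.0, 0.662, 0.75, 0.0]
contact_force: [-0.5, 0.5, 0.5]
width: 0.0855
```

>>> {"method": "step_arm", "body": {"moves": [0,0,0,0,1,0,0,0,0,1,0,0,0,0,1,0,0,0,0,1,0,0,0,0,1]}}

```text
clock: 54.45
position: [0.6144, 0.046, 0.0418]
ee_rot: [0.0, 0.661, 0.75, 0.0]
contact_force: [-0.2, 0.7, 3.0]
width: 0.0151
```

>>> {"method": "step_arm", "body": {"moves": [0,0,0,0,1,0,0,0,0,1,0,0,0,0,1,0,0,0,0,1,0,0,0,0,1]}}

```text
clock: 54.95
position: [0.6144, 0.046, 0.0417]
ee_rot: [0.0, 0.661, 0.75, 0.0]
contact_force: [-1.4, -2.0, 4.8]
width: 0.0145
```

```bash
python3 - <<'E'
from h import *
info(); plan((.594,.2015,.041),7.2)
d=get_image("top")
m=(d["frame"][...,0].astype(int)-d["frame"][...,2]>60); ys,xs=np.where(m[195:300,195:240])
# left (rear) edge of tray
e=[(xs[ys==r].min()+195-.5,r+195) for r in range(25,85,3) if (ys==r).any()]
P=unproj(d,e,.011)[:,:2]; k=np.polyfit(P[:,0],P[:,1],1); print("rear edge angle",np.degrees(np.arctan(k[0])),"y at x=.6",np.polyval(k,.6))
E
```

```text
t 54.95 pos [0.6144 0.046  0.0417] h 7.2 F [-1.4 -2.   4.8] w 0.0145 q [-0.04  0.51  1.69 -0.    0.95 -0.16]
to [0.594  0.2015 0.041 ] shift [ 0.3137 -0.0015  0.0012] twist 0.0 h 7.2
rear edge angle 7.367626933553103 y at x=.6 0.22168218980420026
```

>>> {"method": "step_arm", "body": {"moves": [0.03,0,0,0,1,0.06,0,0,0,1,0.09,0,0,0,1,0.12,-0.001,0,0,1,0.15,-0.001,0,0,1]}}

```text
clock: 55.5
position: [0.6056, 0.1191, 0.042]
ee_rot: [0.002, 0.661, 0.75, -0.0]
contact_force: [1.7, -7.6, 6.4]
width: 0.0147
```

>>> {"method": "step_arm", "body": {"moves": [0.03,0,0,0,1,0.06,0,0,0,1,0.09,0,0,0,1,0.12,0,0,0,1,0.14,0,0,0,1]}}

```text
clock: 56.0
position: [0.5966, 0.189, 0.042]
ee_rot: [0.002, 0.661, 0.751, -0.0]
contact_force: [0.9, -6.8, 6.3]
width: 0.0148
```

>>> {"method": "step_arm", "body": {"moves": [0.004,0,0,0,1,0.008,0,0,0,1,0.012,0,0,0,1,0.016,0,0,0,1,0.02,0,0,0,1]}}

```text
clock: 56.5
position: [0.5955, 0.1979, 0.042]
ee_rot: [0.002, 0.661, 0.75, -0.001]
contact_force: [0.6, -7.1, 6.7]
width: 0.0146
```

>>> {"method": "step_arm", "body": {"moves": [0.003,0,0,0,1,0.006,0,0,0,1,0.009,0,0,0,1]}}

```text
clock: 56.8
position: [0.5949, 0.2023, 0.042]
ee_rot: [0.002, 0.661, 0.75, -0.0]
contact_force: [1.2, -6.9, 6.2]
width: 0.0152
```

>>> {"method": "step_arm", "body": {"moves": [0.003,0,0,0,1,0.006,0,0,0,1]}}

```text
clock: 57.0
position: [0.5944, 0.2032, 0.042]
ee_rot: [0.003, 0.661, 0.751, -0.002]
contact_force: [1.3, -16.0, 9.0]
width: 0.0146
```

>>> {"method": "step_arm", "body": {"moves": [0.003,0,0,0,1,0.006,0,0,0,1]}}

```text
clock: 57.2
position: [0.5944, 0.2033, 0.042]
ee_rot: [0.005, 0.66, 0.751, -0.004]
contact_force: [2.2, -24.7, 8.9]
width: 0.0148
```

Against the rail. I'll relax, open and retreat upward, then take a last look.

>>> {"method": "step_arm", "body": {"moves": [-0.008,0,0,0,1,-0.008,0,0,0,1,-0.008,0,0,0,-1,-0.008,0,0,0,-1,-0.008,0,0,0,-1]}}

```text
clock: 57.7
position: [0.5931, 0.2067, 0.0408]
ee_rot: [-0.0, 0.661, 0.75, -0.0]
contact_force: [0.5, -0.3, -0.4]
width: 0.0575
```

>>> {"method": "step_arm", "body": {"moves": [0,0,0,0,-1,0,0,0,0,-1,0,0,-0.08,0,-1,0,0,-0.18,0,-1,0,0,-0.28,0,-1]}}

```text
clock: 58.2
position: [0.5929, 0.2064, 0.1822]
ee_rot: [-0.001, 0.661, 0.75, -0.001]
contact_force: [-0.0, 0.1, 0.0]
width: 0.0854
```

>>> {"method": "step_arm", "body": {"moves": [-0.1,0,-0.1,0,-1,-0.2,0,-0.12,0,-1,-0.3,0,-0.12,0,-1,-0.4,0,-0.12,0,-1,-0.4,0,-0.12,0,-1]}}

```text
clock: 58.7
position: [0.6191, 0.0035, 0.2418]
ee_rot: [0.001, 0.663, 0.749, -0.0]
contact_force: [-0.2, 0.1, -0.1]
width: 0.0855
```

>>> {"method": "step_arm", "body": {"moves": [-0.2,-0.2,0,0,-1,-0.2,-0.2,0,0,-1,-0.2,-0.2,0,0,-1,-0.2,-0.2,0,0,-1,-0.2,-0.2,0,0,-1]}}

```text
clock: 59.2
position: [0.5317, -0.1039, 0.2415]
ee_rot: [-0.0, 0.662, 0.75, 0.001]
contact_force: [0.6, 0.4, -0.6]
width: 0.0853
```

```bash
python3 - <<'E'
from h import *
info()
d=snap("top"); e=get_image("scene")
a=cv2.resize(d["frame"][180:320,140:490],None,fx=2.2,fy=2.2,interpolation=cv2.INTER_CUBIC)
b=cv2.resize(e["frame"][190:345,60:560],(a.shape[1],260),interpolation=cv2.INTER_CUBIC)
cv2.imwrite("pics/c7.png",np.vstack([a,b]))
for c in((.4287,-.279),(.4935,-.347),(.447,-.424)): print(ring(d,c,.006,2))
im=d["frame"].astype(int); m=(im.min(-1)>150).astype(np.uint8); m[:215]=0;m[265:]=0;m[:,:208]=0;m[:,250:]=0
n,l,s,c=cv2.connectedComponentsWithStats(m); 
for i in range(1,n):
    if s[i,4]>20: print("grip?",s[i],unproj(d,c[i],.056).round(4))
E
```

```text
t 59.2 pos [ 0.5317 -0.1039  0.2415] h 7.1 F [ 0.6  0.4 -0.6] w 0.0853 q [-0.32  0.23  1.58  0.    1.33 -0.45]
(array([ 0.42867167, -0.27920651]), np.float64(47.30646144864535))
(array([ 0.49348195, -0.34703993]), np.float64(48.4775856559842))
(array([ 0.447301  , -0.42400298]), np.float64(51.57258129089642))
grip? [240 215  10   5  28] [[0.6807 0.1259 0.056 ]]
grip? [239 229  11   8  50] [[0.6297 0.1237 0.056 ]]
grip? [212 240  22   8  95] [[0.597  0.1916 0.056 ]]
grip? [215 254  10   6  25] [[0.5576 0.1976 0.056 ]]
grip? [240 255  10  10  59] [[0.5463 0.1239 0.056 ]]
grip? [225 257  13   8  64] [[0.5469 0.1627 0.056 ]]
```

View pics/c7.png

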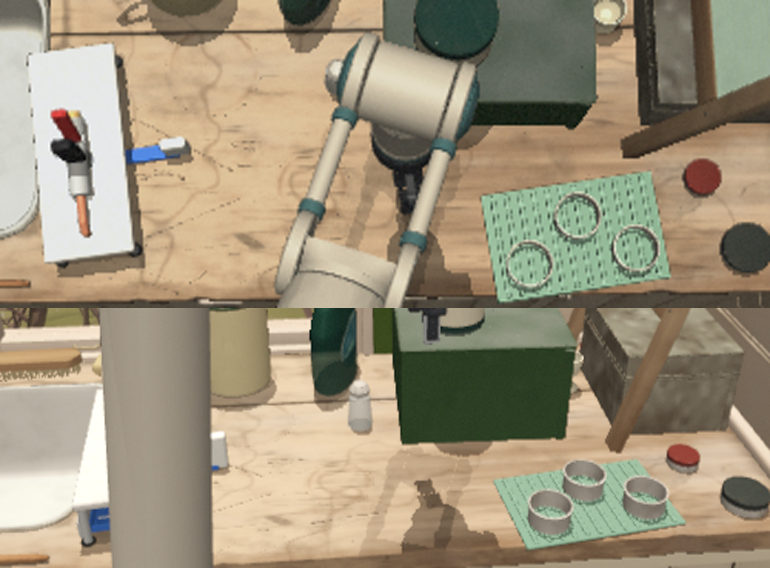

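The last picture shows the tray home under the board, with only its bar and white grip in front. The trigger is released, three cutters lie flat on the mat, and the shaker and tin are in place. Handing in.

```bash
python3 -c "
from h import *
info(); print(job.sign_off())"
```

```text
t 59.3 pos [ 0.5326 -0.103   0.2413] h 7.24 F [ 0.2  0.4 -0. ] w 0.0855 q [-0.32  0.23  1.58  0.    1.33 -0.45]
the job is handed in; nothing more can be done
None
```

The job is done in the order asked and was handed in at 59.3 s. I laid the three cutters in the tray, pushed it home, squeezed the trigger and let it go. I then drew the tray clear, set the cutters on the mat and pushed the empty tray home again.

Last checks:
- **Cutters:** all three lie flat and apart. In the mat's x and y they sit at (−28, 70), (27, −6) and (−29, −76) mm, inside the 45 mm and 90 mm limits. The first two read 4–6 mm from where I aimed, which is within the margin.
- **Tray:** it met the stop rail both times, at grip y = 0.2027 m and then 0.2033 m. The push force was about 30 N the first time and 25 N the second. No other force rise showed while it slid in. At the end only its bar and grip show in front of the board.
- **Trigger:** the finger opening while squeezed was 36.4 mm. That fits the expected 38 mm, as the width reads 1–3 mm low on other parts. I judged its release from the pictures, not from a joint reading.
- **Salt shaker and tin:** both look unmoved in the last picture. The robot was touching nothing, with contact force below 1 N.

One check failed: my automatic search for the tray grip in the last picture gave mixed matches. The tray's final position therefore rests on the rail contact and the picture.

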